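Hang the vial caddy on its two snap hooks

TASK

Pick the aluminium caddy up by the wooden grip on its rail, carry it level and hang it on the stand: lay both ends of the steel rail into the two spring hooks and press gently down just until both ends have snapped fully home under their spring leaves. Before you let go, tug the caddy gently straight up until both hook arms spring visibly above level with the rail still home in both, so that you know both have caught; then lower it and leave it hanging. Do not bend the hook arms far, and leave the other things on the table where they are.

Things in the scene. Friction and masses are not known exactly. Their poses are not given: they have to be found in the camera images.
- caddy: underside centre of the caddy (x across, y along it, z up): an open aluminium tray 100 x 200 x 42 mm with upright A-shaped end frames, small flasks and jars fast in it, and over it a round steel rail 8 mm thick along y, its axis 120 mm up, whose bare ends stick out of the end frames and finish in 18 mm black knobs, 278 mm over all. About 0.4 kg (varies), balanced; at the start it stands on the table
- grip (a point): centre of the caddy's wooden grip, a flat upright bar in the middle of the rail, 14 mm thick (x), 70 mm wide (y, along the rail), 30 mm high, free on both faces and 20 mm below. This point is 125 mm above the caddy's underside and 5 mm above the rail's axis. Axes as the caddy's
- rail_left (a point): point on the rail's axis, 115 mm from its middle at the caddy's +y end, half-way along the bare piece between end frame (outer face at 98 mm) and black end knob (from 129 mm): here a hook takes the rail. Axes as the caddy's
- rail_right (a point): the same point at the caddy's -y end. Either end may go into either hook
- stand: grey steel bench stand fixed to the table; origin on the table under the middle between the two hook seats, x away from its open side. Two square posts 22 mm thick, 197 mm high, 86 mm behind the seats (+x) at y = +-115 mm, tied by two bars; from each post a spring-steel arm runs forward (-x) to a hook. Between the arms the caddy has room to hang, 55 mm above the table
- seat_left (a point): axis of the rail when it lies home in the hook at the stand's +y; moves with the hook. x points to the post, y from the right seat to the left one, z up. Unloaded it is 175 mm above the table; the two seats are 230 mm apart and level. A home rail may lie 2 mm nearer the post than this point
- seat_right (a point): axis of the rail when it lies home in the hook at the stand's -y; moves with the hook. x points to the post, y from the right seat to the left one, z up. Unloaded it is 175 mm above the table; the two seats are 230 mm apart and level. A home rail may lie 2 mm nearer the post than this point
- mouth_left (a point): centre of the left hook's open top, 21 mm above the seat; hook 12 mm wide in y, mouth 26 mm in x: stiff flared back, and in front a soft spring leaf sloping down to a nose 5 mm above the seat. Enter from straight above. The leaf gives way at 7 to 13 N down (not under the caddy's weight alone), the two seldom together; by then the arm is bent 8 to 14 mm: press below the unloaded seat height
- mouth_right (a point): centre of the right hook's open top, 21 mm above the seat; hook 12 mm wide in y, mouth 26 mm in x: stiff flared back, and in front a soft spring leaf sloping down to a nose 5 mm above the seat. As an end passes the nose, the push drops and the hook jumps up round the rail and holds it: 6 N up on each hook does not pull it out
- hook_left (a joint): angle of the left hook's spring arm about its root at the post, rad: 0 is the level, straight arm, positive is sprung UP, negative is bent DOWN (about -0.006 by its own weight). The seat is 75 mm from the root: 0.0133 rad is 1 mm at the seat and takes about 0.9 N there. Beyond -0.213 (16 mm down) or 0.133 (10 mm up) the arm would stay bent
- hook_right (a joint): angle of the right hook's spring arm about its root at the post, rad: 0 is the level, straight arm, positive is sprung UP, negative is bent DOWN (about -0.006 by its own weight). The seat is 75 mm from the root: 0.0133 rad is 1 mm at the seat and takes about 0.9 N there. Beyond -0.213 (16 mm down) or 0.133 (10 mm up) the arm would stay bent
- bottle: a spun aluminium bottle with a white screw cap, 81 mm across, 181 mm tall, standing between the caddy's and the stand's places; origin at the centre of its underside. Not to be disturbed
- yellow_lid: a flat yellow jar lid, 78 mm across, 15 mm high, on the table near the robot; origin at the centre of its underside. Not to be disturbed
- pen: a thin gloss pen, 140 mm long, 16 mm thick, lying between the caddy's and the stand's places; origin under its middle. Not to be disturbed
- pot: a small amber jar with a cream lid, 54 mm across, 32 mm high, near the table's front edge on the left; origin at the centre of its underside. Not to be disturbed
- gilt_cap: a gilded cap lying on its side, 25 x 45 x 25 mm, near the table's front edge on the right; origin under its middle. Not to be disturbed

How it is judged:
By the outcome, as a careful person would: the job done as asked, in the order asked, and still so for the second after the job is handed in, with the robot touching nothing.
It also fails if it takes over 72 s, if anything falls off the work surface, if the arm or the gripper's body presses on something with over 40 N, if the wrist force passes 120 N, or if a joint passes its speed limit or range.

ROBOT

A 6-joint arm with a two-finger parallel gripper is mounted at the origin on a cart in front of the work surface, level with it; the furniture and walls round the work are solid. World frame = base frame: x ahead of the robot, y to its left, z up, the work surface at z = 0. Lengths are in m, angles in rad, forces in N, time in s.
With the tool pointing down it reaches from about 0.325 to 0.75 m from the base axis. Payload 7.6 kg.
Tool frame: the origin (TCP) lies midway between the tips of the shut fingers; the grasp point (between the pads) lies 19 mm behind it (r.grip_depth is the z of the grasp point in the tool frame, in m); z points along the fingers, y is the direction in which the jaws open and shut (so a half turn about z gives the same grasp; the last joint's range is limited). The gripper opens to 85 mm and grips with 20 to 120 N. Pads are 22 mm wide; open, the fingers measure 114 mm over their backs; the gripper's body (76 mm by 85 mm) begins 54 mm behind the grasp point. The pads swing forward as they close: fully open they stand 13 mm farther back than shut.
Start: joints at [-1.218, 0.052, 1.401, -0, 1.689, -0.07], TCP at [0.215, -0.479, 0.231] pointing down, gripper open.
Joint ranges: [-2.9, 2.9], [-0.91, 2.17], [0.12, 2.37], [-1.06, 4.2], [0.26, 2.73], [-2.93, 2.93]. Speed limits (rad/s): [2.57, 2.57, 3.01, 3.14, 3.14, 3.14].

INTERFACE

Orientations are given as a rotation vector (axis times angle).
In Python, from rig import observe, optics, r gives the robot as it stands.
- The arm moves only by the tool step_arm, never from a script. Its argument "plan" is a list of rows, each an object of numbers: "rx", "ry", "rz": the turn, a rotation vector about the tool's x, y, z in rad; "tx", "ty", "tz": the shift along the tool's x, y, z in m; "gripper": the opening, from -1 (shut) to 1 (fully open). A call has exactly 10 rows; each row shifts and turns the commanded pose from where the row before left it, along the tool's axes as they then stand; what a row does not reach is not made up. A row lasts 1/12 s, in which the tool goes at most 41.7 mm and 7.16 degrees, less where a joint would pass 70% of its speed; a pose out of reach is approached as far as the arm can. A call is refused whole if a number of a shift passes 0.0417 or a number of a turn 0.125, either way. A call with a gripper value outside its range is refused whole. The fingers move at their own pace and stop on an object; the grip force is fixed at half the most. Time passes only in rows, so rows that do not move let the fingers close, or fill a call up. It gives the time, the measured TCP pose, the force and the opening at its end, in the units of the state.
- observe(): the state, without advancing time (a new reading comes with each control period).
- optics.capture(name): name is "side" or "top" or "wrist"; returns a dict with "image" (420x560x3 uint8, red, green, blue), "K" (3x3 intrinsics, pixels), "extrinsics" (4x4, takes a point from world to camera coordinates); the wrist camera has in their place "mount" (4x4, takes a point from camera to tool coordinates, whose origin is the TCP and whose axes are the flange's). Camera axes: x right, y down, z forward; pixel columns grow to the right and rows downward; lengths in m; the calibration is good to about 2 mm. A picture is of the moment at which its call begins: read the wrist's pose just before it. There is no depth.
- r.job_done(): hands the job in, once; it reports no verdict.
The state is a dict: "time_s": time; "joints": joint angles; "qvel": joint speeds; "effort": joint torques, N m; "position": TCP position; "eef_rot": TCP orientation; "wrist_force": force on the tool from outside, world axes, zero at the start; "ft_torque": the same for the moment, N m; "width": finger opening in m.
Only numpy, scipy, OpenCV 4.12 (cv2) and the standard library are available. Lean on these libraries where they do the work, as an engineer would, in place of code of your own. Each camera call takes 0.05 s, during which the arm holds its last target.

## Working session

There is one attempt and no reset: what is moved stays moved. The work goes in short steps, Python scripts to look and compute and a tool call to move; the robot and the scene stay as the last step left them, time stands still between calls to the robot, and variables do not carry over. Pictures are saved under pics/ and viewed, and the job is handed in when it is done.

Besides the shell and the picture viewer there is one more tool, called after "Call:" as name(argument=value, ...), one argument or row to a line, values as JSON. step_arm: Moves the arm, as the interface text tells. Its arguments: {"type":"object","properties":{"plan":{"type":"array","items":{"type":"object","properties":{"rx":{"type":"number"},"ry":{"type":"number"},"rz":{"type":"number"},"tx":{"type":"number"},"ty":{"type":"number"},"tz":{"type":"number"},"gripper":{"type":"number"}}}}},"required":["plan"]}

```bash
ls; mkdir -p pics; python3 - <<'E'
from rig import observe, optics, r
import cv2
print(observe()); print(r.grip_depth)
for n in ("side","top","wrist"):
    c=optics.capture(n); cv2.imwrite(f"pics/{n}0.png",c["image"][:,:,::-1])
    print(n,c["K"],c.get("extrinsics"),c.get("mount"))
E
```

```text
pics
{'time_s': 0.0, 'joints': array([-1.21829409e+00,  5.28292746e-02,  1.40174116e+00,  1.94947686e-06,
        1.68861056e+00, -7.03131167e-02]), 'qvel': array([-7.42981757e-04, -8.73399158e-05,  1.55118832e-04,  2.34558010e-03,
       -1.19323435e-03,  3.57732126e-04]), 'effort': array([ 1.09544631e-03, -3.81665862e+01, -3.60187554e+01,  4.01070929e-05,
        6.18145627e-03, -3.72387667e-07]), 'position': array([ 0.21533129, -0.47846983,  0.23046806]), 'eef_rot': array([-3.07011191e+00, -6.58890946e-01,  3.47671312e-04]), 'wrist_force': array([-0.29732954,  0.17402616,  0.01488403]), 'ft_torque': array([ 0.05602084, -0.04625865, -0.02926067]), 'width': 0.08554972329493714}
-0.0187
side [[444.41195758   0.         281.66848891]
 [  0.         444.41195758 211.44680858]
 [  0.           0.           1.        ]] [[ 0.99283485 -0.11708621  0.02387015 -0.51205528]
 [-0.02296728 -0.38301492 -0.92345659  0.12217344]
 [ 0.11726665  0.91629165 -0.38295971  1.14863733]
 [ 0.          0.          0.          1.        ]] None
top [[513.06147787   0.         285.49938162]
 [  0.         513.06147787 210.07583778]
 [  0.           0.           1.        ]] [[ 1.90503436e-02 -9.99810510e-01  4.00353135e-03  2.37771258e-03]
 [-9.88236941e-01 -1.94372333e-02 -1.51690283e-01  5.18435844e-01]
 [ 1.51739357e-01 -1.06668556e-03 -9.88419966e-01  1.69628661e+00]
 [ 0.00000000e+00  0.00000000e+00  0.00000000e+00  1.00000000e+00]] None
wrist [[295.35387566   0.         278.26855582]
 [  0.         295.35387566 213.94927402]
 [  0.           0.           1.        ]] None [[-5.84436285e-04 -9.59842063e-01 -2.80540323e-01  7.05422310e-02]
 [ 9.99999829e-01 -5.50500518e-04 -1.99766763e-04 -9.89989498e-04]
 [ 3.73069485e-05 -2.80540392e-01  9.59842220e-01 -1.41216680e-01]
 [ 0.00000000e+00  0.00000000e+00  0.00000000e+00  1.00000000e+00]]
```

View pics/side0.png

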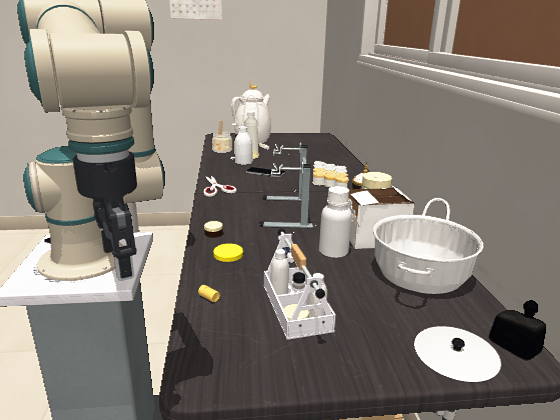

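View pics/top0.png

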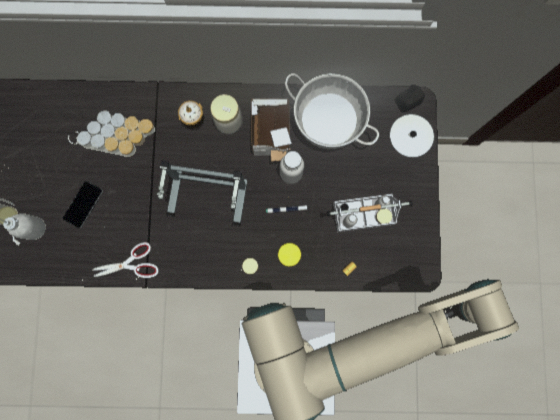

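View pics/wrist0.png

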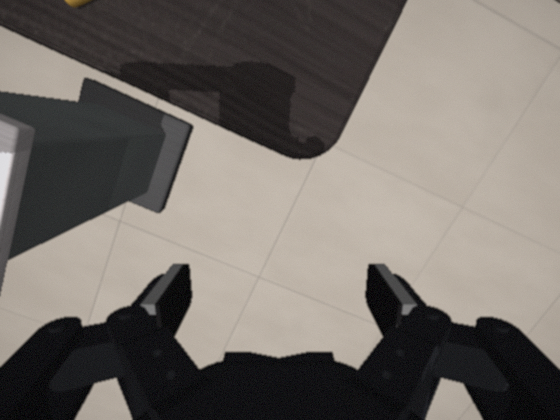

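```bash
python3 - <<'E'
import cv2
a=cv2.imread("pics/top0.png")
cv2.imwrite("pics/topA.png",cv2.resize(a[140:260,315:425],None,fx=5,fy=5,interpolation=cv2.INTER_CUBIC))
cv2.imwrite("pics/topB.png",cv2.resize(a[145:245,145:265],None,fx=6,fy=6,interpolation=cv2.INTER_CUBIC))
s=cv2.imread("pics/side0.png")
cv2.imwrite("pics/sideA.png",cv2.resize(s[220:345,250:350],None,fx=4.8,fy=4.8,interpolation=cv2.INTER_CUBIC))
cv2.imwrite("pics/sideB.png",cv2.resize(s[130:240,250:330],None,fx=5,fy=5,interpolation=cv2.INTER_CUBIC))
E
```

```text
(no output)
```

View pics/topA.png

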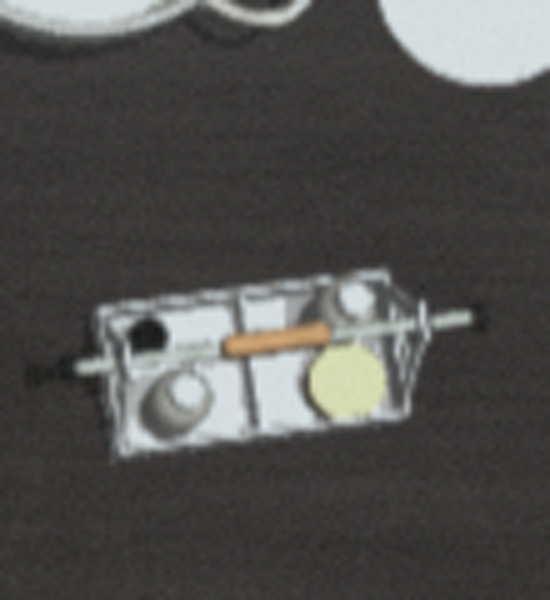

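View pics/topB.png

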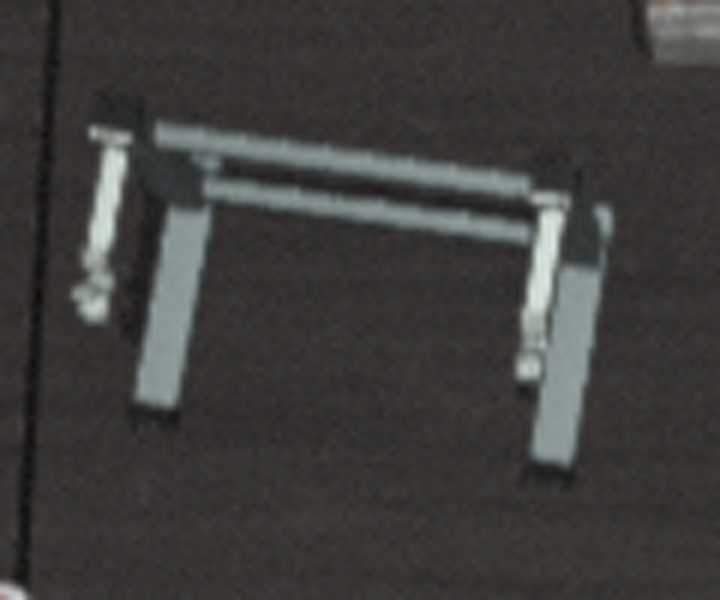

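View pics/sideA.png

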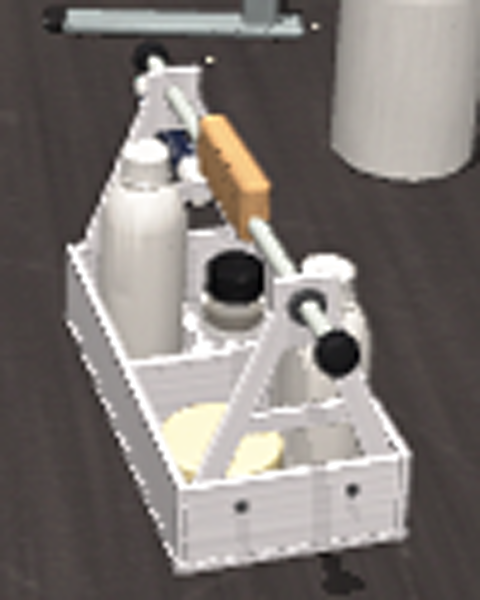

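View pics/sideB.png

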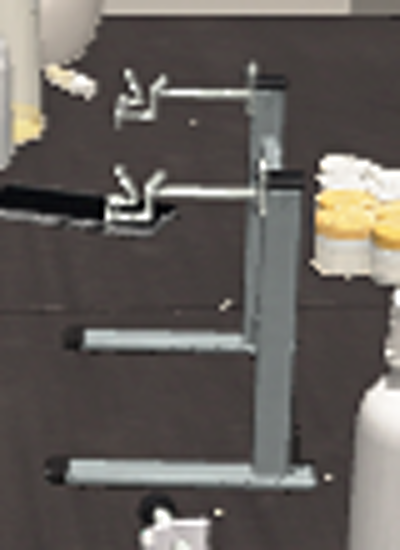

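```bash
cat > h.py <<'E'
import numpy as np, cv2
from rig import observe, optics, r
from scipy.spatial.transform import Rotation as R
def cam(name):
    s=observe(); c=optics.capture(name)
    if name=="wrist":
        T=np.eye(4);T[:3,:3]=R.from_rotvec(s["eef_rot"]).as_matrix();T[:3,3]=s["position"]
        W=T@c["mount"]
    else: W=np.linalg.inv(c["extrinsics"])
    return c["image"][:,:,::-1].copy(),c["K"],W
def ray(px,K,W):
    d=W[:3,:3]@np.linalg.inv(K)@np.array([px[0],px[1],1.]); return W[:3,3],d/np.linalg.norm(d)
def plane(px,K,W,z):
    o,d=ray(px,K,W); return o+d*(z-o[2])/d[2]
def tri(a,b):
    A=np.zeros((3,3));y=np.zeros(3)
    for o,d in (a,b):
        P=np.eye(3)-np.outer(d,d);A+=P;y+=P@o
    x=np.linalg.solve(A,y); return x,[np.linalg.norm((np.eye(3)-np.outer(d,d))@(x-o)) for o,d in (a,b)]
def proj(p,K,W):
    q=np.linalg.inv(W)@np.append(p,1); u=K@q[:3]; return u[:2]/u[2]
E
python3 - <<'E'
from h import *
np.set_printoptions(precision=4,suppress=True)
I,K,W=cam("top"); S,K2,W2=cam("side")
A=lambda x,y:(315+x/5-.4,140+y/5-.4)
B=lambda x,y:(145+x/6-.4,145+y/6-.4)
SA=lambda x,y:(250+x/4.8-.4,220+y/4.8-.4)
SB=lambda x,y:(250+x/5-.4,130+y/5-.4)
print("grip top", plane(A(277,338),K,W,.14)); print("rail collar L,R", plane(A(85,367),K,W,.12), plane(A(472,317),K,W,.12))
print("grip tri",tri(ray(A(277,338),K,W),ray(SA(234,175),K2,W2)))
print("hooks", plane(B(95,295),K,W,.18), plane(B(530,358),K,W,.18))
print("posts", plane(B(122,108),K,W,.197), plane(B(556,175),K,W,.197))
print("R hook tri",tri(ray(B(530,362),K,W),ray(SB(138,200),K2,W2)))
print("L hook tri",tri(ray(B(95,298),K,W),ray(SB(138,103),K2,W2)))
print("armroots", plane(B(110,132),K,W,.18), plane(B(550,200),K,W,.18))
hsv=cv2.cvtColor(I,cv2.COLOR_BGR2HSV)
print("bottle",plane((292,158),K,W,.18),"pen",plane((268,210),K,W,0.01),plane((307,208),K,W,0.01))
E
```

```text
grip top [ 0.5175 -0.2568  0.14  ]
rail collar L,R [ 0.4993 -0.1362  0.12  ] [ 0.5369 -0.3865  0.12  ]
grip tri (array([ 0.5184, -0.2589,  0.1266]), [np.float64(0.001264751197482462), np.float64(0.001264751197482308)])
hooks [0.5405 0.4035 0.18  ] [0.5118 0.1764 0.18  ]
posts [0.6363 0.3908 0.197 ] [0.6052 0.1645 0.197 ]
R hook tri (array([0.5145, 0.1762, 0.1785]), [np.float64(0.004541618615907891), np.float64(0.004541618615907778)])
L hook tri (array([0.5417, 0.4041, 0.1769]), [np.float64(0.0021572352592520096), np.float64(0.002157235259251906)])
armroots [0.6274 0.4005 0.18  ] [0.5956 0.1688 0.18  ]
bottle [ 0.6634 -0.0048  0.18  ] pen [0.5219 0.0726 0.01  ] [ 0.5315 -0.0615  0.01  ]
```

Call:
step_arm(
  plan=[
    {"rz": -0.125, "gripper": 1},
    {"rz": -0.125, "gripper": 1},
    {"rz": -0.125, "gripper": 1},
    {"rz": -0.125, "gripper": 1},
    {"rz": -0.125, "gripper": 1},
    {"rz": -0.125, "gripper": 1},
    {"rz": -0.125, "gripper": 1},
    {"rz": -0.125, "gripper": 1},
    {"rz": -0.125, "gripper": 1},
    {"rz": -0.125, "gripper": 1},
  ],
)

```text
validation failed for argument at $.pl...
```

```bash
cat >> h.py <<'E'
np.set_printoptions(precision=4,suppress=True)
def Rt(psi):
    c,s=np.cos(psi),np.sin(psi)
    return np.array([[-s,c,0],[c,s,0],[0,0,-1.]])
def delta(p,psi):
    """turn to do first, then shift in turned tool axes"""
    s=observe(); M=R.from_rotvec(s["eef_rot"]).as_matrix()
    print("t",round(s["time_s"],2),"pos",s["position"],"F",s["wrist_force"],"w",round(s["width"],4))
    print("turn",R.from_matrix(M.T@Rt(psi)).as_rotvec(),"shift now",M.T@(np.array(p)-s["position"]),"shift turned",Rt(psi).T@(np.array(p)-s["position"]))
E
python3 - <<'E'
from h import *
delta([.518,-.257,.23],.149)
E
```

```text
t 0.25 pos [ 0.2154 -0.4787  0.2309] F [-0.126   0.2802 -1.1845] w 0.0854
turn [-0.0006 -0.0005 -1.297 ] shift now [ 0.3669 -0.078   0.001 ] shift turned [0.1743 0.3322 0.0009]
```

Call:
step_arm(
  plan=[
    {"tx": 0, "ty": 0, "tz": 0, "rx": 0, "ry": 0, "rz": -0.125, "gripper": 1},
    {"tx": 0, "ty": 0, "tz": 0, "rx": 0, "ry": 0, "rz": -0.125, "gripper": 1},
    {"tx": 0, "ty": 0, "tz": 0, "rx": 0, "ry": 0, "rz": -0.125, "gripper": 1},
    {"tx": 0, "ty": 0, "tz": 0, "rx": 0, "ry": 0, "rz": -0.125, "gripper": 1},
    {"tx": 0, "ty": 0, "tz": 0, "rx": 0, "ry": 0, "rz": -0.125, "gripper": 1},
    {"tx": 0, "ty": 0, "tz": 0, "rx": 0, "ry": 0, "rz": -0.125, "gripper": 1},
    {"tx": 0, "ty": 0, "tz": 0, "rx": 0, "ry": 0, "rz": -0.125, "gripper": 1},
    {"tx": 0, "ty": 0, "tz": 0, "rx": 0, "ry": 0, "rz": -0.125, "gripper": 1},
    {"tx": 0, "ty": 0, "tz": 0, "rx": 0, "ry": 0, "rz": -0.125, "gripper": 1},
    {"tx": 0, "ty": 0, "tz": 0, "rx": 0, "ry": 0, "rz": -0.125, "gripper": 1},
  ],
)

```text
time_s: 1.08
position: [0.2154, -0.4787, 0.2311]
eef_rot: [-2.098, -2.338, -0.0]
wrist_force: [1.3, 0.4, 0.6]
width: 0.0854
```

```bash
python3 - <<'E'
from h import *
delta([.518,-.257,.23],.149)
E
```

```text
t 1.08 pos [ 0.2154 -0.4787  0.2311] F [1.3114 0.3622 0.6359] w 0.0854
turn [-0.0001 -0.0003 -0.0408] shift now [0.1878 0.3248 0.0012] shift turned [0.1743 0.3321 0.0011]
```

Call:
step_arm(
  plan=[
    {"tx": 0, "ty": 0, "tz": -0.005, "rx": 0, "ry": 0, "rz": -0.041, "gripper": 1},
    {"tx": 0.0194, "ty": 0.0369, "tz": 0, "rx": 0, "ry": 0, "rz": 0, "gripper": 1},
    {"tx": 0.0194, "ty": 0.0369, "tz": 0, "rx": 0, "ry": 0, "rz": 0, "gripper": 1},
    {"tx": 0.0194, "ty": 0.0369, "tz": 0, "rx": 0, "ry": 0, "rz": 0, "gripper": 1},
    {"tx": 0.0194, "ty": 0.0369, "tz": 0, "rx": 0, "ry": 0, "rz": 0, "gripper": 1},
    {"tx": 0.0194, "ty": 0.0369, "tz": 0, "rx": 0, "ry": 0, "rz": 0, "gripper": 1},
    {"tx": 0.0194, "ty": 0.0369, "tz": 0, "rx": 0, "ry": 0, "rz": 0, "gripper": 1},
    {"tx": 0.0194, "ty": 0.0369, "tz": 0, "rx": 0, "ry": 0, "rz": 0, "gripper": 1},
    {"tx": 0.0194, "ty": 0.0369, "tz": 0, "rx": 0, "ry": 0, "rz": 0, "gripper": 1},
    {"tx": 0.0194, "ty": 0.0369, "tz": 0, "rx": 0, "ry": 0, "rz": 0, "gripper": 1},
  ],
)

```text
time_s: 1.92
position: [0.5205, -0.2571, 0.2362]
eef_rot: [2.057, 2.375, -0.0]
wrist_force: [0.3, -1.5, 0.5]
width: 0.0852
```

```bash
python3 - <<'E'
from h import *
delta([.518,-.257,.23],.149)
I,K,W=cam("wrist"); cv2.imwrite("pics/w1.png",I); np.savez("w1.npz",K=K,W=W)
E
```

```text
t 1.92 pos [ 0.5205 -0.2571  0.2362] F [ 0.2782 -1.4777  0.4655] w 0.0852
turn [-0.      0.0001 -0.0059] shift now [ 0.0005 -0.0025  0.0062] shift turned [ 0.0005 -0.0025  0.0062]
```

View pics/w1.png

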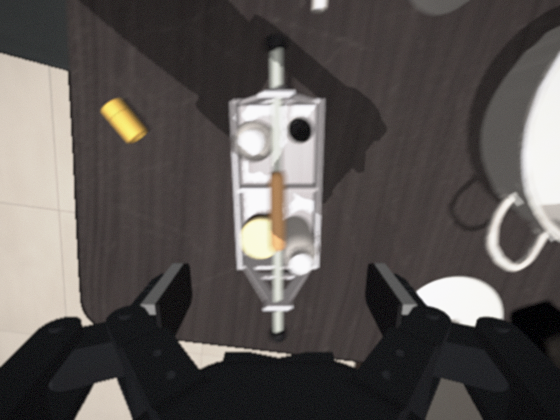

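```bash
python3 - <<'E'
from h import *
I=cv2.imread("pics/w1.png"); d=np.load("w1.npz");K,W=d["K"],d["W"]
hsv=cv2.cvtColor(I,cv2.COLOR_BGR2HSV); m=cv2.inRange(hsv,(5,120,60),(18,255,255)); m[:150]=0;m[260:]=0;m[:,:250]=0;m[:,300:]=0
ys,xs=np.where(m>0); print(xs.min(),xs.max(),ys.min(),ys.max(),xs.mean(),ys.mean())
for y in range(172,250,8):
    q=xs[ys==y]; print(y,q.min(),q.max()) if len(q) else 0
for u,v,z in ((278,ys.min(),.14),(278,ys.max(),.14),(276,42,.12),(278,336,.12)):
    print(plane((u,v),K,W,z))
cv2.imwrite("pics/w1c.png",cv2.resize(I[20:350,225:335],None,fx=1.8,fy=1.8))
cv2.imwrite("pics/w1d.png",cv2.resize(np.hstack([I[25:95,245:310],I[275:345,245:310]]),None,fx=6,fy=6))
E
```

```text
268 281 174 244 276.74321503131523 206.62839248434238
180 273 280
188 273 281
196 273 280
204 274 280
212 273 280
220 273 280
228 274 281
236 276 281
244 281 281
[ 0.5141 -0.2215  0.14  ]
[ 0.5227 -0.2814  0.14  ]
[ 0.4985 -0.1231  0.12  ]
[ 0.5383 -0.3906  0.12  ]
```

View pics/w1d.png

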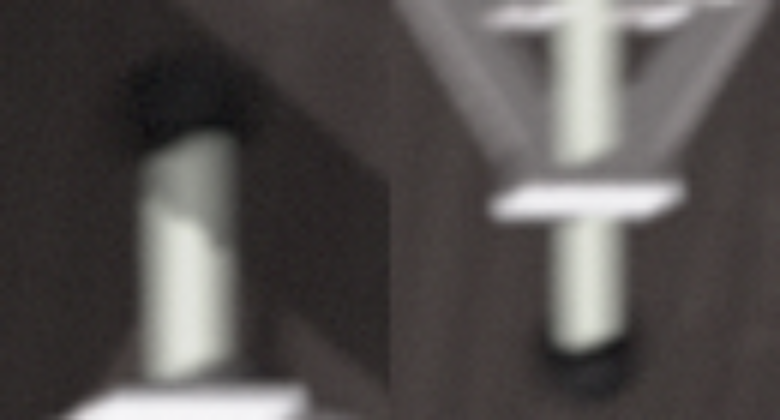

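```bash
python3 - <<'E'
from h import *
d=np.load("w1.npz");K,W=d["K"],d["W"]
a=plane((275.9,47.5),K,W,.12);b=plane((277.6,333),K,W,.12); print(a,b,np.linalg.norm(a-b),(a+b)/2,np.arctan2(-(a-b)[0],(a-b)[1]))
print(plane((276.9,207),K,W,.14))
for c in ((276.9,207),): pass
E
```

```text
[ 0.4989 -0.1269  0.12  ] [ 0.5374 -0.387   0.12  ] 0.262970513356131 [ 0.5182 -0.2569  0.12  ] 0.1469339455246192
[ 0.5171 -0.2488  0.14  ]
```

```bash
python3 - <<'E'
from h import *
delta([.518,-.257,.107],.147)
E
```

```text
t 1.97 pos [ 0.525  -0.2522  0.2354] F [ 2.8581  3.8492 -0.7884] w 0.0852
turn [ 0.0021 -0.0026  0.002 ] shift now [-0.004  -0.0079  0.1283] shift turned [-0.0037 -0.0076  0.1284]
```

Call:
step_arm(
  plan=[
    {"tx": 0, "ty": 0, "tz": 0.005, "rx": 0, "ry": 0, "rz": 0, "gripper": 1},
    {"tx": 0, "ty": 0, "tz": 0.005, "rx": 0, "ry": 0, "rz": 0, "gripper": 1},
    {"tx": 0, "ty": 0, "tz": 0.005, "rx": 0, "ry": 0, "rz": 0, "gripper": 1},
    {"tx": 0, "ty": 0, "tz": 0.005, "rx": 0, "ry": 0, "rz": 0, "gripper": 1},
    {"tx": 0, "ty": 0, "tz": 0.005, "rx": 0, "ry": 0, "rz": 0, "gripper": 1},
    {"tx": 0, "ty": 0, "tz": 0, "rx": 0, "ry": 0, "rz": 0, "gripper": 1},
    {"tx": 0, "ty": 0, "tz": 0, "rx": 0, "ry": 0, "rz": 0, "gripper": 1},
    {"tx": 0, "ty": 0, "tz": 0, "rx": 0, "ry": 0, "rz": 0, "gripper": 1},
    {"tx": 0, "ty": 0, "tz": 0, "rx": 0, "ry": 0, "rz": 0, "gripper": 1},
    {"tx": 0, "ty": 0, "tz": 0, "rx": 0, "ry": 0, "rz": 0, "gripper": 1},
  ],
)

```text
time_s: 2.8
position: [0.5192, -0.2589, 0.2117]
eef_rot: [2.057, 2.374, 0.0]
wrist_force: [-0.1, -0.0, -0.2]
width: 0.085
```

```bash
python3 - <<'E'
from h import *
delta([.518,-.257,.107],.147)
I,K,W=cam("wrist"); cv2.imwrite("pics/w2.png",I); np.savez("w2.npz",K=K,W=W)
cv2.imwrite("pics/w2d.png",cv2.resize(np.hstack([I[0:75,245:310],I[330:405,245:310]]),None,fx=6,fy=6))
E
```

```text
t 2.8 pos [ 0.5192 -0.2589  0.2117] F [-0.0633 -0.0171 -0.1634] w 0.085
turn [ 0.0006  0.0005 -0.0042] shift now [ 0.0021 -0.0009  0.1047] shift turned [ 0.0021 -0.0009  0.1047]
```

View pics/w2.png

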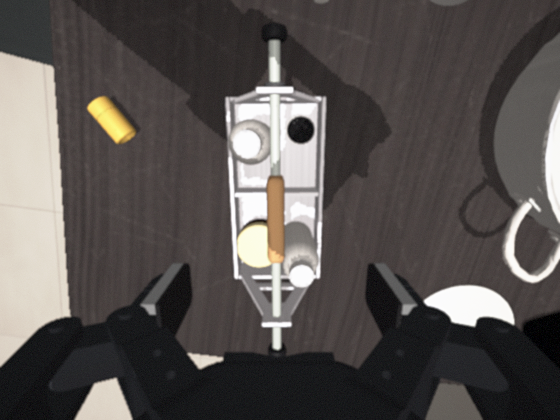

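```bash
python3 - <<'E'
from h import *
d=np.load("w2.npz");K,W=d["K"],d["W"]
a=plane((274.3,40.5),K,W,.12);b=plane((277.2,347),K,W,.12); print(a,b,np.linalg.norm(a-b),(a+b)/2,np.arctan2(-(a-b)[0],(a-b)[1]))
p=(a+b)/2
delta([p[0],p[1],.107],np.arctan2(-(a-b)[0],(a-b)[1]))
I=cv2.imread("pics/w2.png")
cv2.imwrite("pics/w2d.png",cv2.resize(np.hstack([I[20:100,245:310],I[300:380,245:310]]),None,fx=6,fy=6))
E
```

```text
[ 0.4969 -0.1301  0.12  ] [ 0.5352 -0.3853  0.12  ] 0.25802859746393336 [ 0.5161 -0.2577  0.12  ] 0.14911280779574979
t 2.85 pos [ 0.5192 -0.2588  0.2117] F [-0.6371 -0.0918  0.4682] w 0.0856
turn [ 0.0006  0.0005 -0.0062] shift now [ 0.0016 -0.003   0.1047] shift turned [ 0.0016 -0.0029  0.1047]
```

View pics/w2d.png

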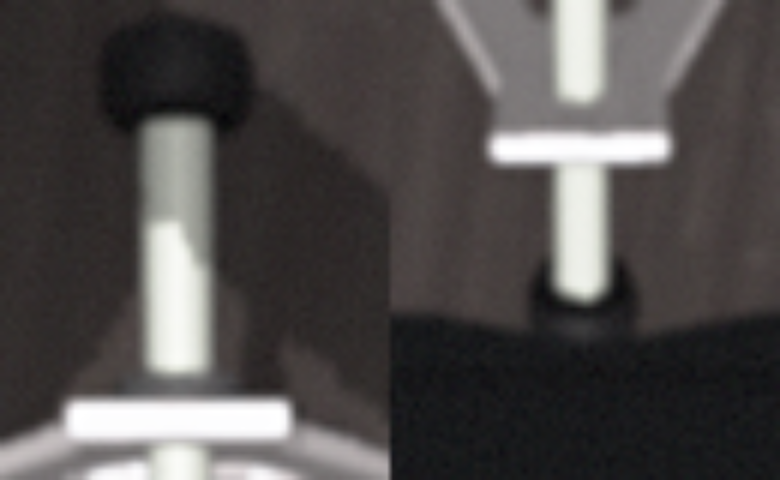

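Call:
step_arm(
  plan=[
    {"tx": 0.0015, "ty": -0.0028, "tz": 0, "rx": 0, "ry": 0, "rz": -0.006, "gripper": 1},
    {"tx": 0, "ty": 0, "tz": 0.015, "rx": 0, "ry": 0, "rz": 0, "gripper": 1},
    {"tx": 0, "ty": 0, "tz": 0.015, "rx": 0, "ry": 0, "rz": 0, "gripper": 1},
    {"tx": 0, "ty": 0, "tz": 0.015, "rx": 0, "ry": 0, "rz": 0, "gripper": 1},
    {"tx": 0, "ty": 0, "tz": 0.015, "rx": 0, "ry": 0, "rz": 0, "gripper": 1},
    {"tx": 0, "ty": 0, "tz": 0.015, "rx": 0, "ry": 0, "rz": 0, "gripper": 1},
    {"tx": 0, "ty": 0, "tz": 0.01, "rx": 0, "ry": 0, "rz": 0, "gripper": 1},
    {"tx": 0, "ty": 0, "tz": 0.01, "rx": 0, "ry": 0, "rz": 0, "gripper": 1},
    {"tx": 0, "ty": 0, "tz": 0.01, "rx": 0, "ry": 0, "rz": 0, "gripper": 1},
    {"tx": 0, "ty": 0, "tz": 0, "rx": 0, "ry": 0, "rz": 0, "gripper": 1},
  ],
)

```text
time_s: 3.68
position: [0.5153, -0.2572, 0.1041]
eef_rot: [-2.048, -2.378, 0.001]
wrist_force: [-1.1, 1.0, -0.4]
width: 0.0855
```

```bash
python3 - <<'E'
from h import *
delta([.516,-.2577,.107],.147)
I,K,W=cam("wrist"); cv2.imwrite("pics/w3.png",I); np.savez("w3.npz",K=K,W=W)
I,K,W=cam("side"); cv2.imwrite("pics/s3.png",cv2.resize(I[180:340,230:350],None,fx=4,fy=3.7))
E
```

```text
t 3.68 pos [ 0.5153 -0.2572  0.1041] F [-1.0831  1.003  -0.4343] w 0.0855
turn [-0.0025 -0.0019  0.0021] shift now [-0.0006  0.0006 -0.0029] shift turned [-0.0006  0.0006 -0.0029]
```

View pics/w3.png

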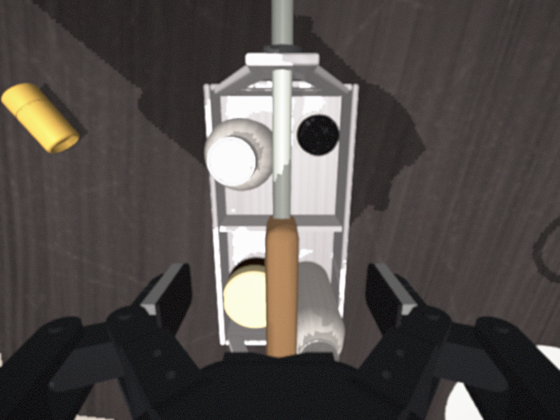

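View pics/s3.png

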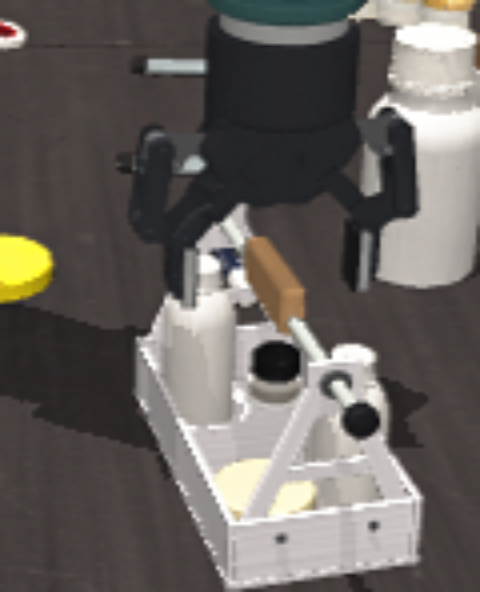

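Call:
step_arm(
  plan=[
    {"tx": 0, "ty": 0, "tz": 0, "rx": 0, "ry": 0, "rz": 0, "gripper": -1},
    {"tx": 0, "ty": 0, "tz": 0, "rx": 0, "ry": 0, "rz": 0, "gripper": -1},
    {"tx": 0, "ty": 0, "tz": 0, "rx": 0, "ry": 0, "rz": 0, "gripper": -1},
    {"tx": 0, "ty": 0, "tz": 0, "rx": 0, "ry": 0, "rz": 0, "gripper": -1},
    {"tx": 0, "ty": 0, "tz": 0, "rx": 0, "ry": 0, "rz": 0, "gripper": -1},
    {"tx": 0, "ty": 0, "tz": 0, "rx": 0, "ry": 0, "rz": 0, "gripper": -1},
    {"tx": 0, "ty": 0, "tz": 0, "rx": 0, "ry": 0, "rz": 0, "gripper": -1},
    {"tx": 0, "ty": 0, "tz": 0, "rx": 0, "ry": 0, "rz": 0, "gripper": -1},
    {"tx": 0, "ty": 0, "tz": 0, "rx": 0, "ry": 0, "rz": 0, "gripper": -1},
    {"tx": 0, "ty": 0, "tz": 0, "rx": 0, "ry": 0, "rz": 0, "gripper": -1},
  ],
)

```text
time_s: 4.62
position: [0.5164, -0.2577, 0.1066]
eef_rot: [2.049, 2.38, 0.0]
wrist_force: [2.2, -0.8, 1.4]
width: 0.0133
```

```bash
python3 - <<'E'
from h import *
delta([.516,-.2577,.107],.147)
I,K,W=cam("wrist"); cv2.imwrite("pics/w4.png",I); np.savez("w4.npz",K=K,W=W)
I,K,W=cam("side"); cv2.imwrite("pics/s4.png",cv2.resize(I[180:340,230:350],None,fx=4,fy=3.7))
E
```

```text
t 4.62 pos [ 0.5164 -0.2577  0.1066] F [ 2.2292 -0.7605  1.4418] w 0.0133
turn [0.0007 0.0004 0.0021] shift now [ 0.0001 -0.0004 -0.0004] shift turned [ 0.0001 -0.0004 -0.0004]
```

View pics/w4.png

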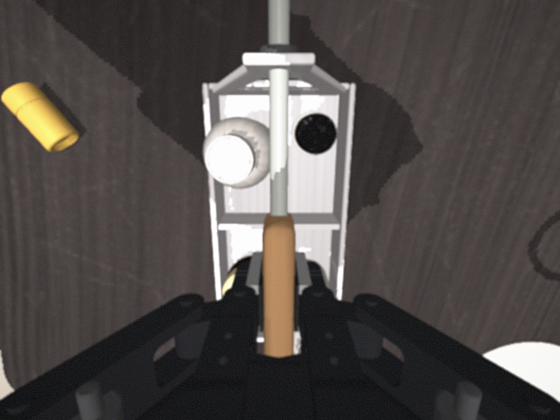

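View pics/s4.png

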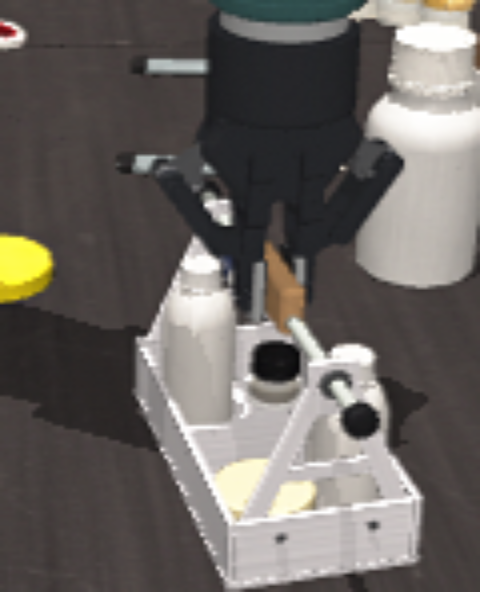

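Call:
step_arm(
  plan=[
    {"tx": 0, "ty": 0, "tz": -0.005, "rx": 0, "ry": 0, "rz": 0, "gripper": -1},
    {"tx": 0, "ty": 0, "tz": -0.01, "rx": 0, "ry": 0, "rz": 0, "gripper": -1},
    {"tx": 0, "ty": 0, "tz": -0.015, "rx": 0, "ry": 0, "rz": 0, "gripper": -1},
    {"tx": 0, "ty": 0, "tz": -0.02, "rx": 0, "ry": 0, "rz": 0, "gripper": -1},
    {"tx": 0, "ty": 0, "tz": -0.02, "rx": 0, "ry": 0, "rz": 0, "gripper": -1},
    {"tx": 0, "ty": 0, "tz": -0.02, "rx": 0, "ry": 0, "rz": 0, "gripper": -1},
    {"tx": 0, "ty": 0, "tz": -0.015, "rx": 0, "ry": 0, "rz": 0, "gripper": -1},
    {"tx": 0, "ty": 0, "tz": -0.01, "rx": 0, "ry": 0, "rz": 0, "gripper": -1},
    {"tx": 0, "ty": 0, "tz": -0.005, "rx": 0, "ry": 0, "rz": 0, "gripper": -1},
    {"tx": 0, "ty": 0, "tz": 0, "rx": 0, "ry": 0, "rz": 0, "gripper": -1},
  ],
)

```text
time_s: 5.55
position: [0.5162, -0.2578, 0.2273]
eef_rot: [2.049, 2.38, 0.0]
wrist_force: [0.7, 0.5, -3.0]
width: 0.013
```

```bash
python3 - <<'E'
from h import *
delta([.526,.290,.33],-.126)
I,K,W=cam("wrist"); cv2.imwrite("pics/w5.png",I)
I,K,W=cam("side"); cv2.imwrite("pics/s5.png",I)
E
```

```text
t 5.55 pos [ 0.5162 -0.2578  0.2273] F [ 0.7023  0.4852 -2.9942] w 0.013
turn [0.0009 0.0008 0.275 ] shift now [ 0.5402  0.091  -0.1032] shift turned [ 0.5447 -0.0591 -0.1027]
```

View pics/w5.png

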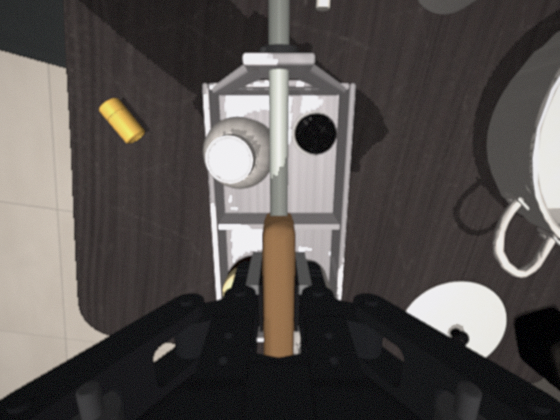

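View pics/s5.png

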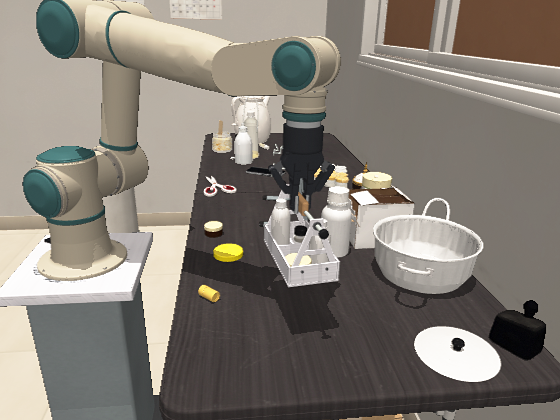

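Call:
step_arm(
  plan=[
    {"tx": 0, "ty": 0, "tz": -0.01, "rx": 0, "ry": 0, "rz": 0.03, "gripper": -1},
    {"tx": 0, "ty": 0, "tz": -0.015, "rx": 0, "ry": 0, "rz": 0.03, "gripper": -1},
    {"tx": 0, "ty": 0, "tz": -0.015, "rx": 0, "ry": 0, "rz": 0.03, "gripper": -1},
    {"tx": 0, "ty": 0, "tz": -0.015, "rx": 0, "ry": 0, "rz": 0.03, "gripper": -1},
    {"tx": 0, "ty": 0, "tz": -0.015, "rx": 0, "ry": 0, "rz": 0.03, "gripper": -1},
    {"tx": 0, "ty": 0, "tz": -0.013, "rx": 0, "ry": 0, "rz": 0.03, "gripper": -1},
    {"tx": 0, "ty": 0, "tz": -0.01, "rx": 0, "ry": 0, "rz": 0.03, "gripper": -1},
    {"tx": 0, "ty": 0, "tz": -0.01, "rx": 0, "ry": 0, "rz": 0.03, "gripper": -1},
    {"tx": 0, "ty": 0, "tz": 0, "rx": 0, "ry": 0, "rz": 0.03, "gripper": -1},
    {"tx": 0, "ty": 0, "tz": 0, "rx": 0, "ry": 0, "rz": 0.005, "gripper": -1},
  ],
)

```text
time_s: 6.48
position: [0.5161, -0.2577, 0.3285]
eef_rot: [-2.357, -2.075, 0.001]
wrist_force: [0.3, 0.4, -3.5]
width: 0.0131
```

```bash
python3 - <<'E'
from h import *
delta([.526,.290,.33],-.126)
I,K,W=cam("side"); cv2.imwrite("pics/s6.png",cv2.resize(I[120:240,240:340],None,fx=5,fy=5,interpolation=cv2.INTER_CUBIC)); np.savez("s6.npz",K=K,W=W)
I,K,W=cam("top"); cv2.imwrite("pics/t6.png",cv2.resize(I[145:245,145:265],None,fx=6,fy=6,interpolation=cv2.INTER_CUBIC))
E
```

```text
t 6.48 pos [ 0.5161 -0.2577  0.3285] F [ 0.2541  0.4247 -3.4633] w 0.0131
turn [-0.0011 -0.0003 -0.0012] shift now [ 0.5445 -0.0597 -0.0012] shift turned [ 0.5446 -0.059  -0.0015]
```

View pics/t6.png

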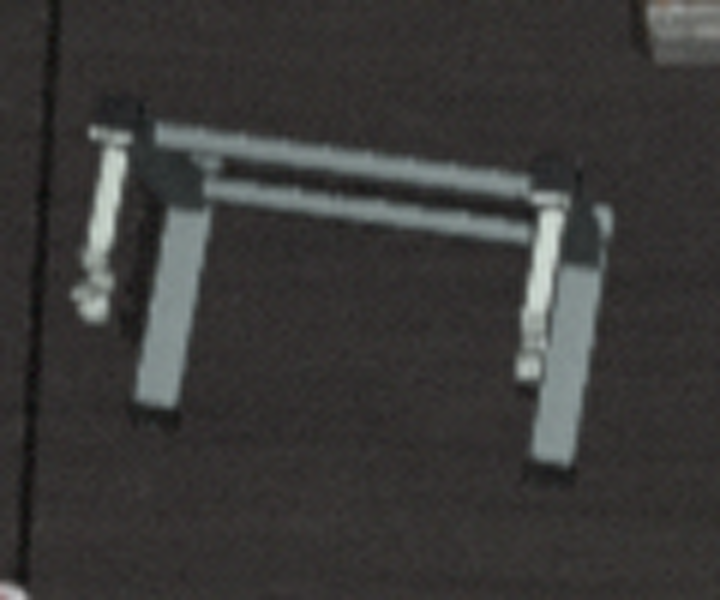

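View pics/s6.png

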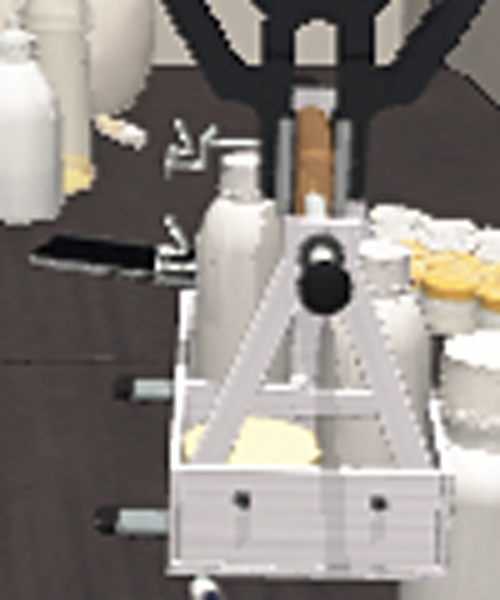

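Call:
step_arm(
  plan=[
    {"tx": 0.01, "ty": -0.004, "tz": -0.001, "rx": 0, "ry": 0, "rz": 0, "gripper": -1},
    {"tx": 0.02, "ty": -0.008, "tz": -0.001, "rx": 0, "ry": 0, "rz": 0, "gripper": -1},
    {"tx": 0.03, "ty": -0.008, "tz": 0, "rx": 0, "ry": 0, "rz": 0, "gripper": -1},
    {"tx": 0.03, "ty": -0.008, "tz": 0, "rx": 0, "ry": 0, "rz": 0, "gripper": -1},
    {"tx": 0.03, "ty": -0.008, "tz": 0, "rx": 0, "ry": 0, "rz": 0, "gripper": -1},
    {"tx": 0.03, "ty": -0.008, "tz": 0, "rx": 0, "ry": 0, "rz": 0, "gripper": -1},
    {"tx": 0.03, "ty": -0.008, "tz": 0, "rx": 0, "ry": 0, "rz": 0, "gripper": -1},
    {"tx": 0.03, "ty": -0.008, "tz": 0, "rx": 0, "ry": 0, "rz": 0, "gripper": -1},
    {"tx": 0.03, "ty": -0.008, "tz": 0, "rx": 0, "ry": 0, "rz": 0, "gripper": -1},
    {"tx": 0.03, "ty": -0.008, "tz": 0, "rx": 0, "ry": 0, "rz": 0, "gripper": -1},
  ],
)

```text
time_s: 7.42
position: [0.4735, 0.0217, 0.3309]
eef_rot: [-2.356, -2.078, 0.001]
wrist_force: [0.8, -0.0, -4.1]
width: 0.0131
```

Call:
step_arm(
  plan=[
    {"tx": 0.03, "ty": -0.008, "tz": 0, "rx": 0, "ry": 0, "rz": 0, "gripper": -1},
    {"tx": 0.03, "ty": -0.008, "tz": 0, "rx": 0, "ry": 0, "rz": 0, "gripper": -1},
    {"tx": 0.03, "ty": -0.008, "tz": 0, "rx": 0, "ry": 0, "rz": 0, "gripper": -1},
    {"tx": 0.03, "ty": -0.008, "tz": 0, "rx": 0, "ry": 0, "rz": 0, "gripper": -1},
    {"tx": 0.03, "ty": -0.008, "tz": 0, "rx": 0, "ry": 0, "rz": 0, "gripper": -1},
    {"tx": 0.02, "ty": -0.008, "tz": 0, "rx": 0, "ry": 0, "rz": 0, "gripper": -1},
    {"tx": 0.02, "ty": -0.008, "tz": 0, "rx": 0, "ry": 0, "rz": 0, "gripper": -1},
    {"tx": 0.01, "ty": -0.006, "tz": 0, "rx": 0, "ry": 0, "rz": 0, "gripper": -1},
    {"tx": 0.005, "ty": -0.004, "tz": 0, "rx": 0, "ry": 0, "rz": 0, "gripper": -1},
    {"tx": 0, "ty": 0, "tz": 0, "rx": 0, "ry": 0, "rz": 0, "gripper": -1},
  ],
)

```text
time_s: 8.25
position: [0.4341, 0.232, 0.3311]
eef_rot: [-2.355, -2.079, 0.001]
wrist_force: [-0.3, 0.1, -3.8]
width: 0.0134
```

Call:
step_arm(
  plan=[
    {"tx": 0, "ty": 0, "tz": 0, "rx": 0, "ry": 0, "rz": 0, "gripper": -1},
    {"tx": 0, "ty": 0, "tz": 0, "rx": 0, "ry": 0, "rz": 0, "gripper": -1},
    {"tx": 0, "ty": 0, "tz": 0, "rx": 0, "ry": 0, "rz": 0, "gripper": -1},
    {"tx": 0, "ty": 0, "tz": 0, "rx": 0, "ry": 0, "rz": 0, "gripper": -1},
    {"tx": 0, "ty": 0, "tz": 0, "rx": 0, "ry": 0, "rz": 0, "gripper": -1},
    {"tx": 0, "ty": 0, "tz": 0, "rx": 0, "ry": 0, "rz": 0, "gripper": -1},
    {"tx": 0, "ty": 0, "tz": 0, "rx": 0, "ry": 0, "rz": 0, "gripper": -1},
    {"tx": 0, "ty": 0, "tz": 0, "rx": 0, "ry": 0, "rz": 0, "gripper": -1},
    {"tx": 0, "ty": 0, "tz": 0, "rx": 0, "ry": 0, "rz": 0, "gripper": -1},
    {"tx": 0, "ty": 0, "tz": 0, "rx": 0, "ry": 0, "rz": 0, "gripper": -1},
  ],
)

```text
time_s: 9.08
position: [0.4349, 0.2314, 0.3313]
eef_rot: [2.357, 2.077, -0.0]
wrist_force: [1.0, 0.1, -4.2]
width: 0.0133
```

```bash
python3 - <<'E'
from h import *
delta([.526,.290,.33],-.126)
I,K,W=cam("wrist"); cv2.imwrite("pics/w7.png",I); np.savez("w7.npz",K=K,W=W)
I,K,W=cam("side"); cv2.imwrite("pics/s7.png",I)
cv2.imwrite("pics/s7c.png",cv2.resize(I[100:240,200:340],None,fx=5.5,fy=4.2,interpolation=cv2.INTER_CUBIC)); 
I,K,W=cam("top"); cv2.imwrite("pics/t7.png",I)
E
```

```text
t 9.08 pos [0.4349 0.2314 0.3313] F [ 0.9823  0.0863 -4.1551] w 0.0133
turn [0.     0.0001 0.0001] shift now [0.0695 0.083  0.0013] shift turned [0.0695 0.083  0.0013]
```

View pics/w7.png

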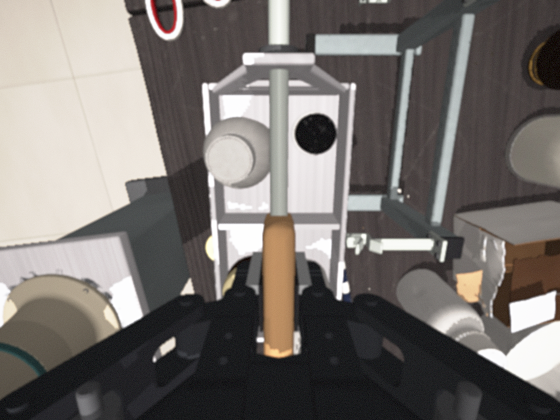

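View pics/s7.png

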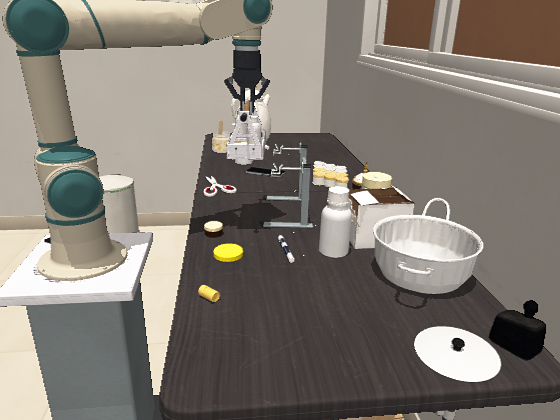

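View pics/t7.png

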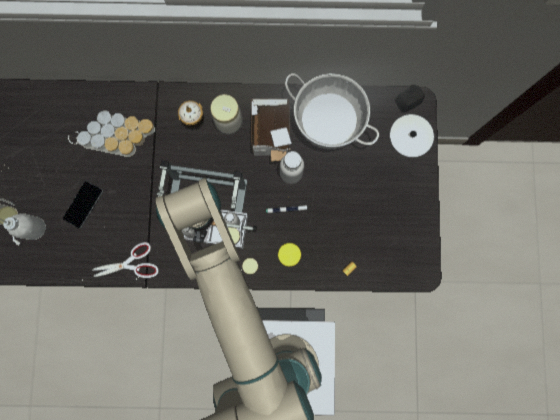

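```bash
python3 - <<'E'
import cv2
I=cv2.imread("pics/w7.png")
cv2.imwrite("pics/w7c.png",cv2.resize(I[220:270,335:475],None,fx=5.7,fy=5.7,interpolation=cv2.INTER_CUBIC))
E
```

View pics/w7c.png

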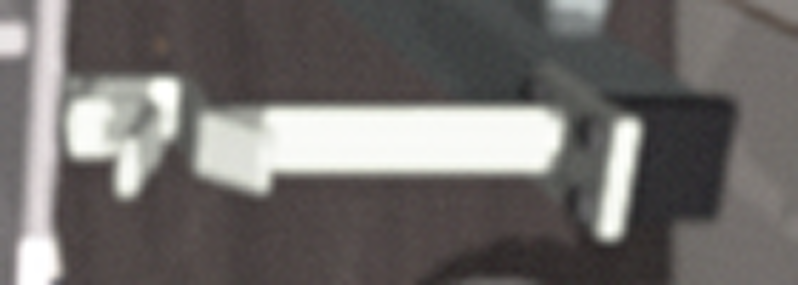

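View pics/s7c.png

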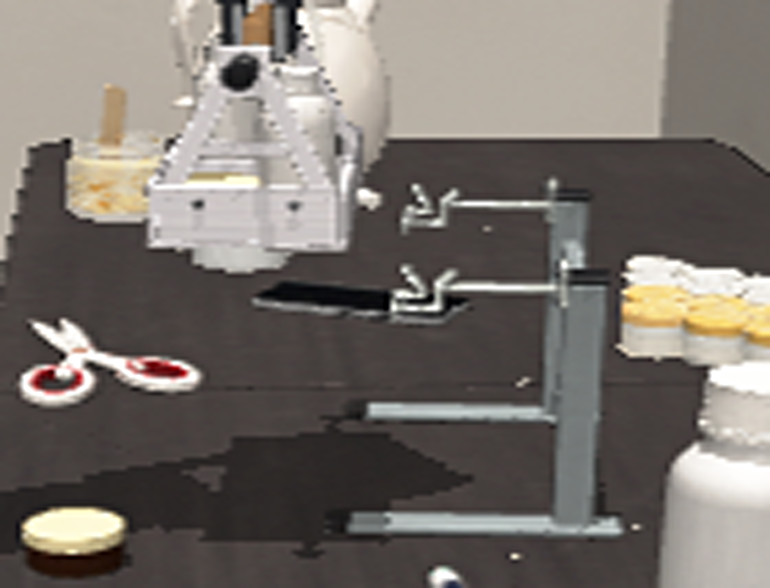

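Call:
step_arm(
  plan=[
    {"tx": 0.01, "ty": 0, "tz": 0, "rx": 0, "ry": 0, "rz": 0, "gripper": -1},
    {"tx": 0.015, "ty": 0, "tz": 0, "rx": 0, "ry": 0, "rz": 0, "gripper": -1},
    {"tx": 0.02, "ty": 0, "tz": 0, "rx": 0, "ry": 0, "rz": 0, "gripper": -1},
    {"tx": 0.015, "ty": 0, "tz": 0, "rx": 0, "ry": 0, "rz": 0, "gripper": -1},
    {"tx": 0.01, "ty": 0, "tz": 0, "rx": 0, "ry": 0, "rz": 0, "gripper": -1},
    {"tx": 0, "ty": 0, "tz": 0, "rx": 0, "ry": 0, "rz": 0, "gripper": -1},
    {"tx": 0, "ty": 0, "tz": 0, "rx": 0, "ry": 0, "rz": 0, "gripper": -1},
    {"tx": 0, "ty": 0, "tz": 0, "rx": 0, "ry": 0, "rz": 0, "gripper": -1},
    {"tx": 0, "ty": 0, "tz": 0, "rx": 0, "ry": 0, "rz": 0, "gripper": -1},
    {"tx": 0, "ty": 0, "tz": 0, "rx": 0, "ry": 0, "rz": 0, "gripper": -1},
  ],
)

```text
time_s: 10.07
position: [0.4438, 0.3003, 0.3316]
eef_rot: [2.358, 2.076, 0.001]
wrist_force: [0.2, -0.1, -3.8]
width: 0.0131
```

```bash
python3 - <<'E'
from h import *
delta([.526,.290,.33],-.126)
I,K,W=cam("wrist"); cv2.imwrite("pics/w8.png",I); np.savez("w8.npz",K=K,W=W)
E
```

```text
t 10.07 pos [0.4438 0.3003 0.3316] F [ 0.1739 -0.0571 -3.7548] w 0.0131
turn [ 0.0005 -0.0001 -0.0008] shift now [0.0002 0.0828 0.0016] shift turned [0.0001 0.0828 0.0016]
```

View pics/w8.png

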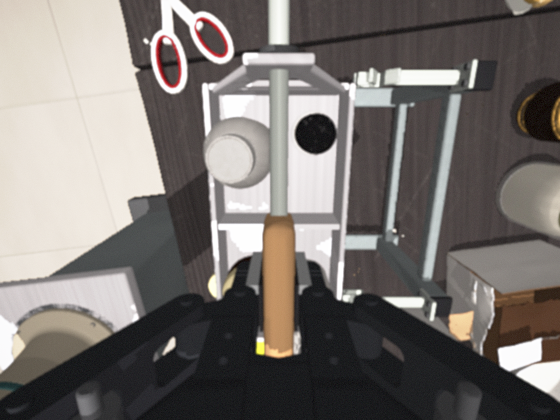

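```bash
python3 - <<'E'
from h import *
I=cv2.imread("pics/w8.png")
cv2.imwrite("pics/w8c.png",cv2.resize(I[50:105,345:505],None,fx=5,fy=5,interpolation=cv2.INTER_CUBIC))
d=np.load("w7.npz");K,W=d["K"],d["W"]
f=lambda x,y:(335+x/5.7-.4,220+y/5.7-.4)
ex=np.array([np.cos(-.126),np.sin(-.126),0])
print("root",plane(f(565,140),K,W,.187)-.075*ex)
print("postfar",plane(f(727,155),K,W,.197)-.097*ex, plane(f(727,155),K,W,.200)-.097*ex)
print("flare top",plane(f(270,160),K,W,.196)-.013*ex)
print("arm dir", plane(f(565,140),K,W,.187)-plane(f(270,138),K,W,.187))
s7=np.load("s6.npz")
print("side seat R", )
E
```

```text
root [0.5139 0.1766 0.187 ]
postfar [0.5154 0.1776 0.197 ] [0.5136 0.1791 0.2   ]
flare top [0.5191 0.1758 0.196 ]
arm dir [ 0.0533 -0.0072  0.    ]
side seat R
```

View pics/w8c.png

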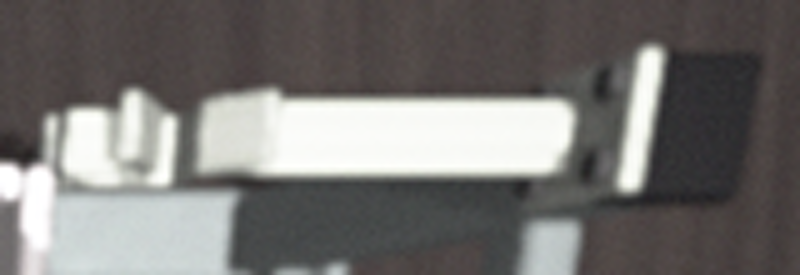

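```bash
python3 - <<'E'
from h import *
d=np.load("w8.npz");K,W=d["K"],d["W"]
f=lambda x,y:(345+x/5-.4,50+y/5-.4)
ex=np.array([np.cos(-.126),np.sin(-.126),0])
print("root",plane(f(572,138),K,W,.187)-.075*ex)
print("postfar",plane(f(747,125),K,W,.197)-.097*ex)
print("flare top",plane(f(280,130),K,W,.196)-.013*ex)
print("throat",plane(f(187,145),K,W,.172))
print("armend",plane(f(280,138),K,W,.187),plane(f(572,138),K,W,.187))
d=np.load("w7.npz");K,W=d["K"],d["W"]
f=lambda x,y:(335+x/5.7-.4,220+y/5.7-.4)
print("throatR",plane(f(190,130),K,W,.172))
E
```

```text
root [0.5422 0.4033 0.187 ]
postfar [0.5442 0.4035 0.197 ]
flare top [0.5486 0.4024 0.196 ]
throat [0.5537 0.4029 0.172 ]
armend [0.5651 0.4004 0.187 ] [0.6166 0.3938 0.187 ]
throatR [0.5247 0.1712 0.172 ]
```

```bash
python3 - <<'E'
from h import *
I=cv2.imread("pics/s7.png")
a=cv2.resize(I[138:185,265:315],None,fx=12,fy=12,interpolation=cv2.INTER_CUBIC)
cv2.imwrite("pics/s7d.png",a)
E
```

```text
(no output)
```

View pics/s7d.png

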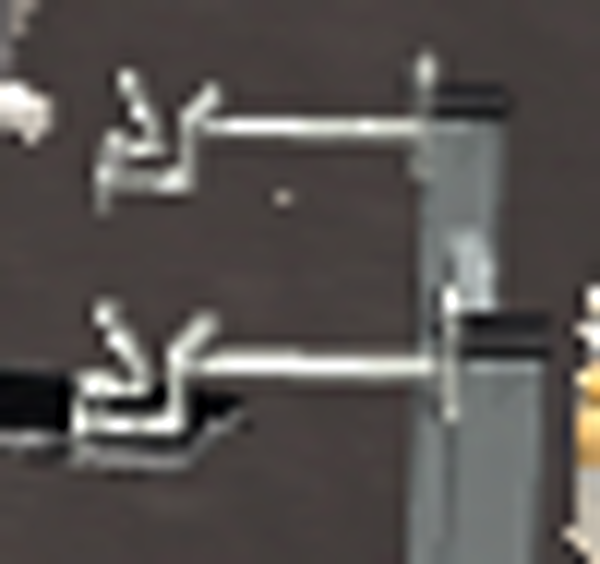

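```bash
python3 - <<'E'
from h import *
I,K,W=cam("side")
s=lambda x,y:(265+x/12-.46,138+y/12-.46)
R_=plane(s(155,402),K,W,.175);L_=plane(s(166,164),K,W,.175);print("R",R_,"L",L_,np.linalg.norm(L_-R_))
# slices at known y
for n,px,y in (("R",s(155,402),.177),("L",s(166,164),.4033)):
    o,d=ray(px,K,W); print(n,o+d*(y-o[1])/d[1])
for n,px,y in (("R post front",s(455,360),.168),("L post front",s(425,125),.394)):
    o,d=ray(px,K,W); print(n,o+d*(y-o[1])/d[1])
for n,p in (("R",[.5145,.177,.175]),("L",[.543,.4033,.175])):
    u=proj(np.array(p),K,W); print(n,(u[0]+.46-265)*12,(u[1]+.46-138)*12)
E
```

```text
R [0.5198 0.1752 0.175 ] L [0.5473 0.3992 0.175 ] 0.22564206506547713
R [0.52   0.177  0.1744]
L [0.5478 0.4033 0.1739]
R post front [0.5923 0.168  0.187 ]
L post front [0.6203 0.394  0.1872]
R 132.79926326032137 400.0899274377698
L 149.25103847829246 160.3517288180161
```

```bash
python3 - <<'E'
from h import *
I,K,W=cam("side")
s=observe();M=R.from_rotvec(s["eef_rot"]).as_matrix()
k=s["position"]+M@np.array([-.134,0,-.0134]); k2=s["position"]+M@np.array([.134,0,-.0134])
print(proj(k,K,W),proj(k2,K,W),k)
x,y=proj(k,K,W).astype(int)
cv2.imwrite("pics/s8.png",cv2.resize(I[y-25:y+25,x-30:x+30],None,fx=12,fy=12,interpolation=cv2.INTER_CUBIC)); print(x-30,y-25)
I,K,W=cam("top"); print(proj(k,K,W),proj(k2,K,W)); cv2.imwrite("pics/t8.png",cv2.resize(I[150:270,140:270],None,fx=5,fy=5,interpolation=cv2.INTER_CUBIC))
E
```

```text
[245.3784 113.0035] [252.2395  98.5303] [0.4269 0.1676 0.3449]
215 88
[229.2568 224.8973] [133.9644 210.9516]
```

View pics/s8.png

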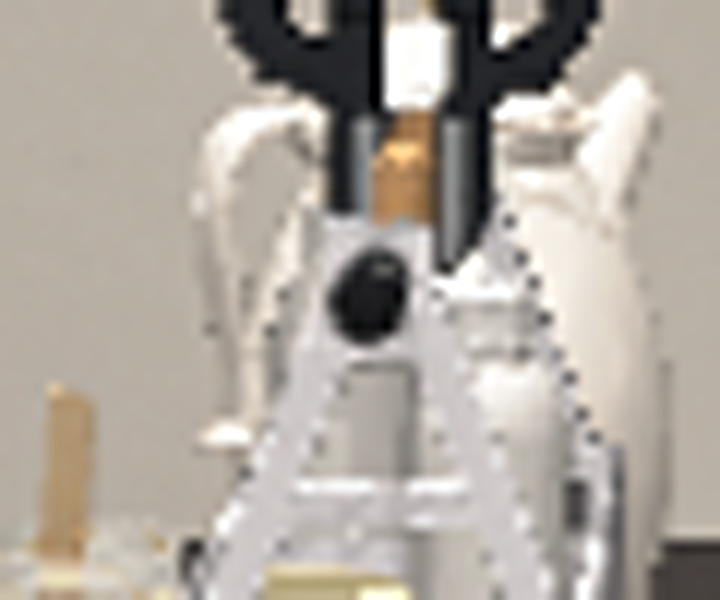

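View pics/t8.png

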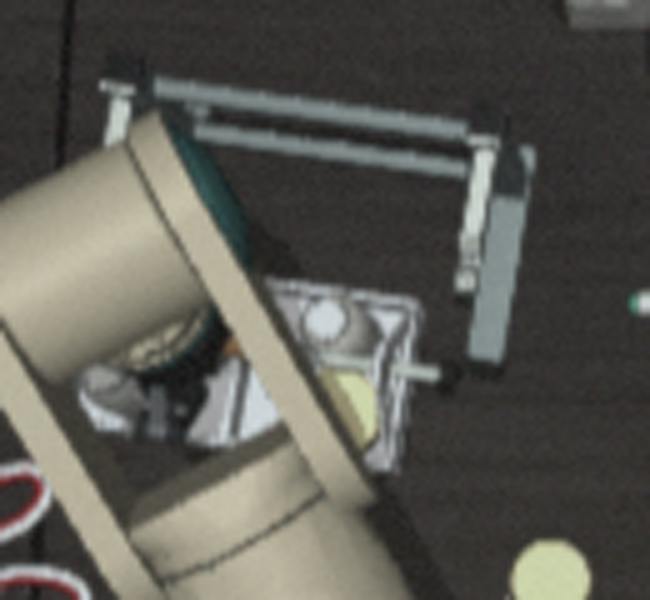

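```bash
python3 - <<'E'
from h import *
delta([.5328,.290,.3316],-.125)
E
```

```text
t 10.27 pos [0.4438 0.3006 0.3314] F [-0.3266  0.0799 -3.6467] w 0.0135
turn [ 0.0002 -0.     -0.0014] shift now [ 0.0007  0.0897 -0.0002] shift turned [ 0.0006  0.0897 -0.0002]
```

Call:
step_arm(
  plan=[
    {"tx": 0, "ty": 0.007, "tz": 0, "rx": 0, "ry": 0, "rz": 0, "gripper": -1},
    {"tx": 0, "ty": 0.014, "tz": 0, "rx": 0, "ry": 0, "rz": 0, "gripper": -1},
    {"tx": 0, "ty": 0.018, "tz": 0, "rx": 0, "ry": 0, "rz": 0, "gripper": -1},
    {"tx": 0, "ty": 0.018, "tz": 0, "rx": 0, "ry": 0, "rz": 0, "gripper": -1},
    {"tx": 0, "ty": 0.016, "tz": 0, "rx": 0, "ry": 0, "rz": 0, "gripper": -1},
    {"tx": 0, "ty": 0.01, "tz": 0, "rx": 0, "ry": 0, "rz": 0, "gripper": -1},
    {"tx": 0, "ty": 0.0067, "tz": 0, "rx": 0, "ry": 0, "rz": 0, "gripper": -1},
    {"tx": 0, "ty": 0, "tz": 0, "rx": 0, "ry": 0, "rz": 0, "gripper": -1},
    {"tx": 0, "ty": 0, "tz": 0, "rx": 0, "ry": 0, "rz": 0, "gripper": -1},
    {"tx": 0, "ty": 0, "tz": 0, "rx": 0, "ry": 0, "rz": 0, "gripper": -1},
  ],
)

```text
time_s: 11.1
position: [0.5324, 0.2897, 0.3315]
eef_rot: [-2.357, -2.078, -0.0]
wrist_force: [0.4, -0.0, -3.3]
width: 0.0132
```

```bash
cat > look.py <<'E'
import sys
from h import *
n=sys.argv[1]
delta([.5328,.290,.2],-.125)
s=observe();M=R.from_rotvec(s["eef_rot"]).as_matrix()
k=[s["position"]+M@np.array([a,0,-.0134]) for a in (-.134,-.115,.115)]
I,K,W=cam("side"); x0,y0,w,h,f=250,85,70,100,7
if len(sys.argv)>2: x0,y0,w,h,f=map(int,sys.argv[2].split(","))
cv2.imwrite(f"pics/s{n}.png",cv2.resize(I[y0:y0+h,x0:x0+w],None,fx=f,fy=f,interpolation=cv2.INTER_CUBIC))
for q in k: print("rail",q,"side crop px",(proj(q,K,W)-[x0,y0]+.46)*f)
I,K,W=cam("top");cv2.imwrite(f"pics/t{n}.png",cv2.resize(I[140:240,140:270],None,fx=6,fy=6,interpolation=cv2.INTER_CUBIC))
for q in k: print("top crop px",(proj(q,K,W)-[140,140]+.46)*6)
I,K,W=cam("wrist"); cv2.imwrite(f"pics/w{n}.png",I)
E
python3 look.py 9
```

```text
t 11.1 pos [0.5324 0.2897 0.3315] F [ 0.4484 -0.0144 -3.3438] w 0.0132
turn [ 0.0001 -0.0001 -0.0007] shift now [0.0003 0.0004 0.1315] shift turned [0.0003 0.0004 0.1315]
rail [0.5156 0.1568 0.3448] side crop px [198.6341 204.9207]
rail [0.518  0.1756 0.3448] side crop px [199.4032 196.3264]
rail [0.5468 0.4038 0.3449] side crop px [207.2373 108.7855]
top crop px [568.2649 323.5139]
top crop px [527.9727 317.6962]
top crop px [ 41.7324 247.4889]
```

View pics/s9.png

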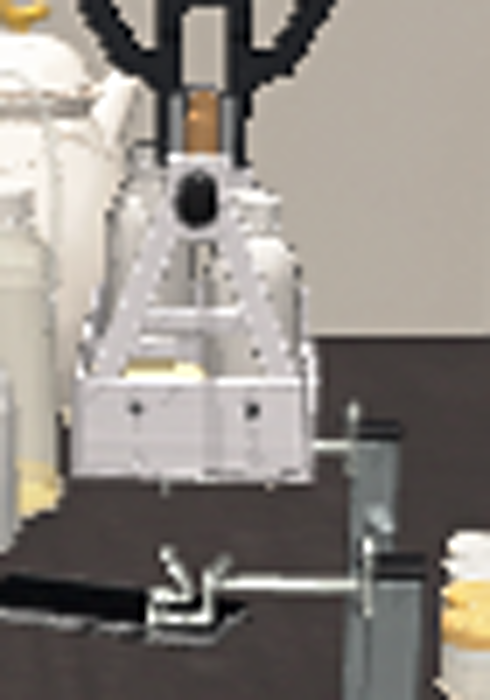

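View pics/t9.png

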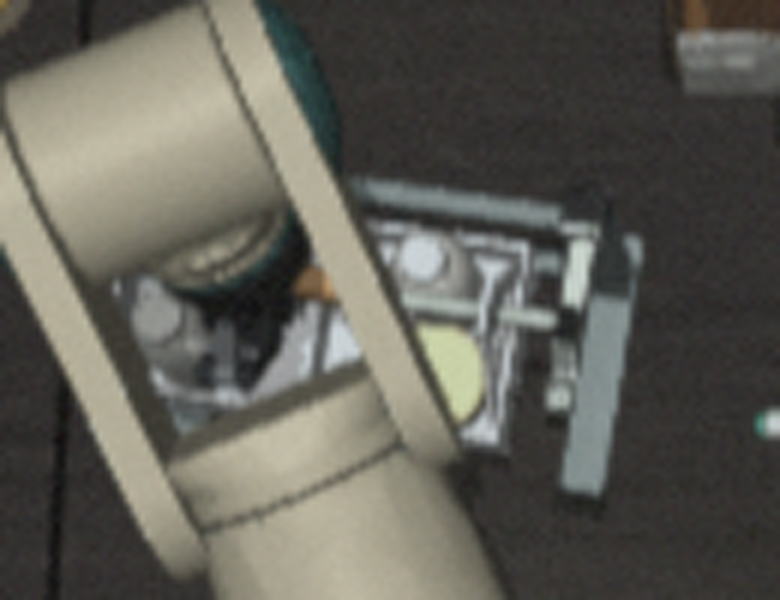

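View pics/w9.png

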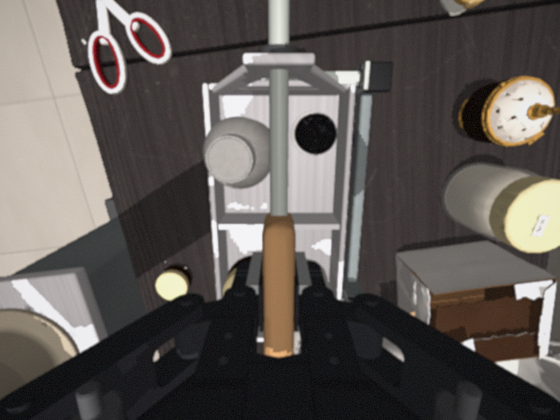

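```bash
python3 - <<'E'
from h import *
I,K,W=cam("side")
for p in ([.518,.1756,.175],[.518,.1756,.196],[.5468,.4038,.196],[.520,.177,.175]): print((proj(np.array(p),K,W)-[250,85]+.46)*7)
cv2.imwrite("pics/s9d.png",cv2.resize(I[155:180,265:305],None,fx=18,fy=18,interpolation=cv2.INTER_CUBIC))
E
```

```text
[191.1237 605.2838]
[192.118  556.9488]
[200.6056 421.9433]
[195.5065 604.225 ]
```

View pics/s9d.png

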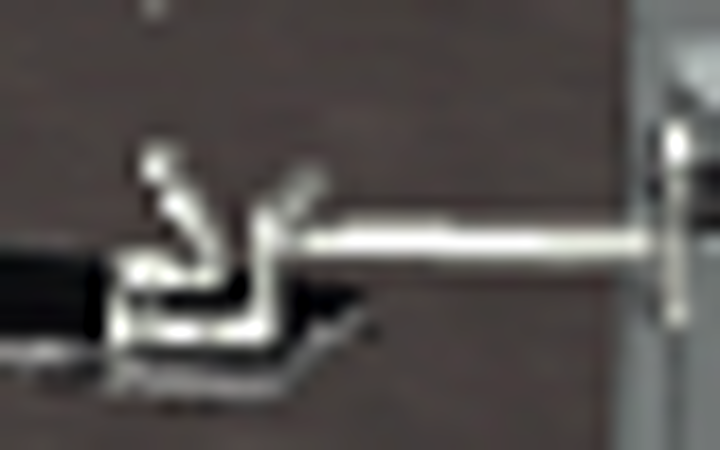

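Call:
step_arm(
  plan=[
    {"tx": 0, "ty": 0.0015, "tz": 0.005, "rx": 0, "ry": 0, "rz": 0, "gripper": -1},
    {"tx": 0, "ty": 0, "tz": 0.01, "rx": 0, "ry": 0, "rz": 0, "gripper": -1},
    {"tx": 0, "ty": 0, "tz": 0.015, "rx": 0, "ry": 0, "rz": 0, "gripper": -1},
    {"tx": 0, "ty": 0, "tz": 0.02, "rx": 0, "ry": 0, "rz": 0, "gripper": -1},
    {"tx": 0, "ty": 0, "tz": 0.02, "rx": 0, "ry": 0, "rz": 0, "gripper": -1},
    {"tx": 0, "ty": 0, "tz": 0.02, "rx": 0, "ry": 0, "rz": 0, "gripper": -1},
    {"tx": 0, "ty": 0, "tz": 0.015, "rx": 0, "ry": 0, "rz": 0, "gripper": -1},
    {"tx": 0, "ty": 0, "tz": 0.01, "rx": 0, "ry": 0, "rz": 0, "gripper": -1},
    {"tx": 0, "ty": 0, "tz": 0.005, "rx": 0, "ry": 0, "rz": 0, "gripper": -1},
    {"tx": 0, "ty": 0, "tz": 0, "rx": 0, "ry": 0, "rz": 0, "gripper": -1},
  ],
)

```text
time_s: 12.13
position: [0.5338, 0.2892, 0.2097]
eef_rot: [-2.356, -2.077, 0.004]
wrist_force: [-0.1, -0.2, -3.7]
width: 0.013
```

```bash
python3 look.py 10 255,110,60,80,7
```

```text
t 12.13 pos [0.5338 0.2892 0.2097] F [-0.119  -0.2124 -3.696 ] w 0.013
turn [-0.0019  0.0013 -0.001 ] shift now [ 0.0007 -0.001   0.0097] shift turned [ 0.0007 -0.0011  0.0097]
rail [0.517  0.1562 0.2233] side crop px [160.9955 330.8526]
rail [0.5193 0.1751 0.2233] side crop px [161.7846 318.5208]
rail [0.5482 0.4033 0.223 ] side crop px [169.8684 192.1899]
top crop px [592.2555 365.0727]
top crop px [555.0848 359.6954]
top crop px [106.5128 294.8028]
```

View pics/s10.png

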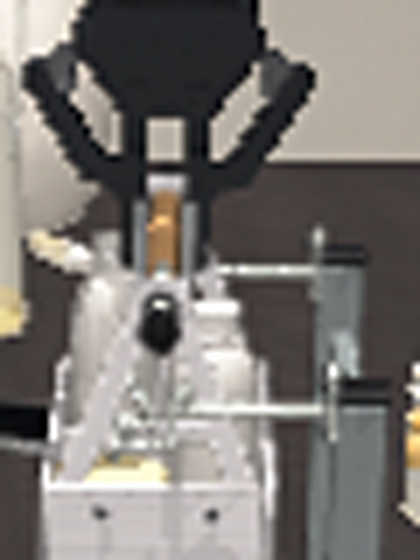

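View pics/w10.png

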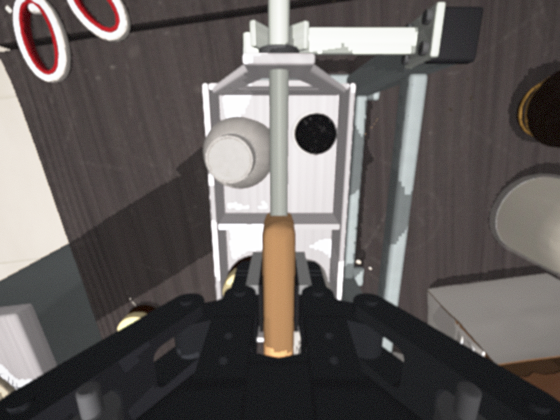

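View pics/t10.png

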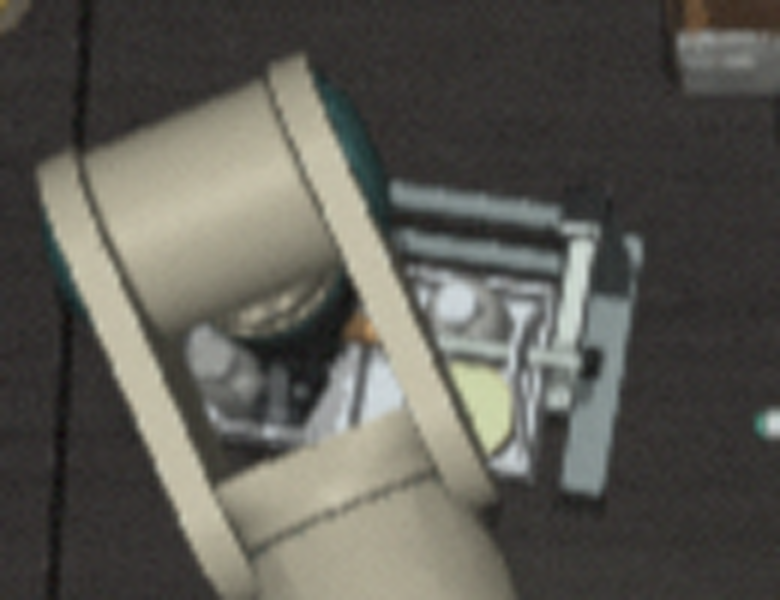

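```bash
python3 - <<'E'
from h import *
I=cv2.imread("pics/w10.png")
a=cv2.resize(I[0:75,225:325],None,fx=7,fy=7,interpolation=cv2.INTER_CUBIC)
cv2.imwrite("pics/w10c.png",a)
I,K,W=cam("side")
cv2.imwrite("pics/s10d.png",cv2.resize(I[145:185,260:310],None,fx=14,fy=14,interpolation=cv2.INTER_CUBIC))
E
```

```text
(no output)
```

View pics/w10c.png

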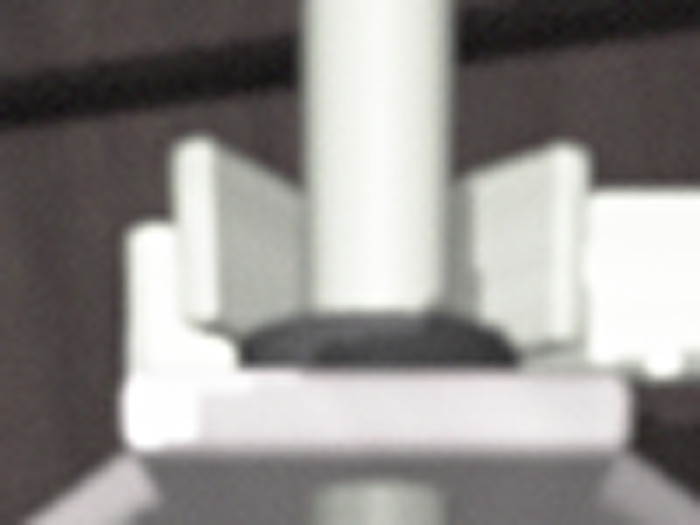

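View pics/s10d.png

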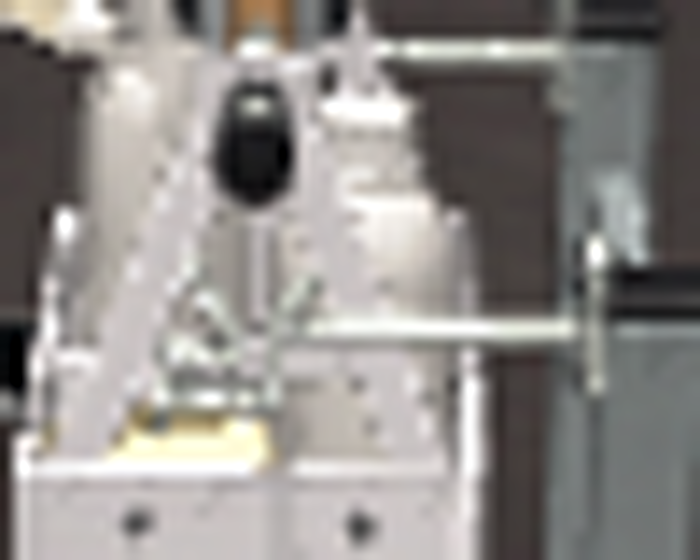

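Call:
step_arm(
  plan=[
    {"tx": 0, "ty": 0, "tz": 0.003, "rx": 0, "ry": 0, "rz": 0, "gripper": -1},
    {"tx": 0, "ty": 0, "tz": 0.004, "rx": 0, "ry": 0, "rz": 0, "gripper": -1},
    {"tx": 0, "ty": 0, "tz": 0.004, "rx": 0, "ry": 0, "rz": 0, "gripper": -1},
    {"tx": 0, "ty": 0, "tz": 0.004, "rx": 0, "ry": 0, "rz": 0, "gripper": -1},
    {"tx": 0, "ty": 0, "tz": 0.004, "rx": 0, "ry": 0, "rz": 0, "gripper": -1},
    {"tx": 0, "ty": 0, "tz": 0.003, "rx": 0, "ry": 0, "rz": 0, "gripper": -1},
    {"tx": 0, "ty": 0, "tz": 0.002, "rx": 0, "ry": 0, "rz": 0, "gripper": -1},
    {"tx": 0, "ty": 0, "tz": 0, "rx": 0, "ry": 0, "rz": 0, "gripper": -1},
    {"tx": 0, "ty": 0, "tz": 0, "rx": 0, "ry": 0, "rz": 0, "gripper": -1},
    {"tx": 0, "ty": 0, "tz": 0, "rx": 0, "ry": 0, "rz": 0, "gripper": -1},
  ],
)

```text
time_s: 13.17
position: [0.5343, 0.2895, 0.1876]
eef_rot: [2.357, 2.077, 0.001]
wrist_force: [0.2, -0.2, -4.0]
width: 0.0134
```

```bash
cat > look2.py <<'E'
import sys
from h import *
n=sys.argv[1]
s=observe();M=R.from_rotvec(s["eef_rot"]).as_matrix()
k=[s["position"]+M@np.array([a,0,-.0134]) for a in (-.115,.115)]
print("t",round(s["time_s"],2),"pos",s["position"],"F",s["wrist_force"],"T",s["ft_torque"],"railz R,L",k[0][2],k[1][2])
I,K,W=cam("side"); a=cv2.resize(I[130:190,255:315],None,fx=8,fy=8,interpolation=cv2.INTER_CUBIC)
J,K,W=cam("wrist"); b=cv2.resize(J[0:100,225:285+40],None,fx=4.8,fy=4.8,interpolation=cv2.INTER_CUBIC)
cv2.imwrite(f"pics/s{n}.png",a);cv2.imwrite(f"pics/w{n}c.png",b); cv2.imwrite(f"pics/w{n}.png",J)
E
python3 look2.py 11
```

```text
t 13.17 pos [0.5343 0.2895 0.1876] F [ 0.2065 -0.1562 -4.014 ] T [-0.0012  0.0328 -0.041 ] railz R,L 0.2009411131618918 0.20098749192940346
```

View pics/s11.png

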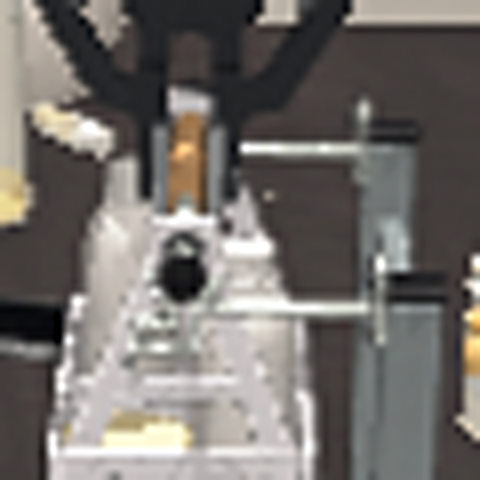

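View pics/w11.png

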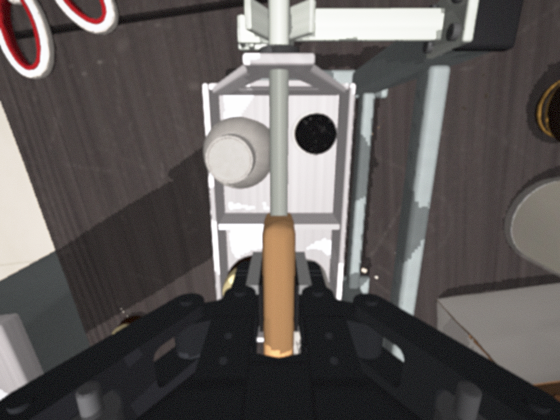

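Call:
step_arm(
  plan=[
    {"tx": 0, "ty": 0, "tz": 0.002, "rx": 0, "ry": 0, "rz": 0, "gripper": -1},
    {"tx": 0, "ty": 0, "tz": 0.002, "rx": 0, "ry": 0, "rz": 0, "gripper": -1},
    {"tx": 0, "ty": 0, "tz": 0.002, "rx": 0, "ry": 0, "rz": 0, "gripper": -1},
    {"tx": 0, "ty": 0, "tz": 0.002, "rx": 0, "ry": 0, "rz": 0, "gripper": -1},
    {"tx": 0, "ty": 0, "tz": 0.002, "rx": 0, "ry": 0, "rz": 0, "gripper": -1},
    {"tx": 0, "ty": 0, "tz": 0.001, "rx": 0, "ry": 0, "rz": 0, "gripper": -1},
    {"tx": 0, "ty": 0, "tz": 0.001, "rx": 0, "ry": 0, "rz": 0, "gripper": -1},
    {"tx": 0, "ty": 0, "tz": 0, "rx": 0, "ry": 0, "rz": 0, "gripper": -1},
    {"tx": 0, "ty": 0, "tz": 0, "rx": 0, "ry": 0, "rz": 0, "gripper": -1},
    {"tx": 0, "ty": 0, "tz": 0, "rx": 0, "ry": 0, "rz": 0, "gripper": -1},
  ],
)

```text
time_s: 14.1
position: [0.5343, 0.2894, 0.1754]
eef_rot: [2.357, 2.077, 0.0]
wrist_force: [-0.7, -0.3, -3.5]
width: 0.0133
```

```bash
python3 look2.py 12
```

```text
t 14.1 pos [0.5343 0.2894 0.1754] F [-0.6868 -0.3363 -3.4579] T [0.0277 0.0239 0.0061] railz R,L 0.18881005510136373 0.18883233997116083
```

Call:
step_arm(
  plan=[
    {"tx": 0, "ty": 0, "tz": 0.001, "rx": 0, "ry": 0, "rz": 0, "gripper": -1},
    {"tx": 0, "ty": 0, "tz": 0.001, "rx": 0, "ry": 0, "rz": 0, "gripper": -1},
    {"tx": 0, "ty": 0, "tz": 0.001, "rx": 0, "ry": 0, "rz": 0, "gripper": -1},
    {"tx": 0, "ty": 0, "tz": 0.001, "rx": 0, "ry": 0, "rz": 0, "gripper": -1},
    {"tx": 0, "ty": 0, "tz": 0.001, "rx": 0, "ry": 0, "rz": 0, "gripper": -1},
    {"tx": 0, "ty": 0, "tz": 0, "rx": 0, "ry": 0, "rz": 0, "gripper": -1},
    {"tx": 0, "ty": 0, "tz": 0, "rx": 0, "ry": 0, "rz": 0, "gripper": -1},
    {"tx": 0, "ty": 0, "tz": 0, "rx": 0, "ry": 0, "rz": 0, "gripper": -1},
    {"tx": 0, "ty": 0, "tz": 0, "rx": 0, "ry": 0, "rz": 0, "gripper": -1},
    {"tx": 0, "ty": 0, "tz": 0, "rx": 0, "ry": 0, "rz": 0, "gripper": -1},
  ],
)

```text
time_s: 15.03
position: [0.5344, 0.2894, 0.1706]
eef_rot: [2.357, 2.077, 0.001]
wrist_force: [-1.4, -0.0, 2.3]
width: 0.0132
```

```bash
python3 look2.py 13
```

```text
t 15.03 pos [0.5344 0.2894 0.1706] F [-1.4473 -0.0123  2.2794] T [-0.0388  0.0958 -0.0001] railz R,L 0.1839640491210408 0.18402198957432564
```

View pics/s13.png

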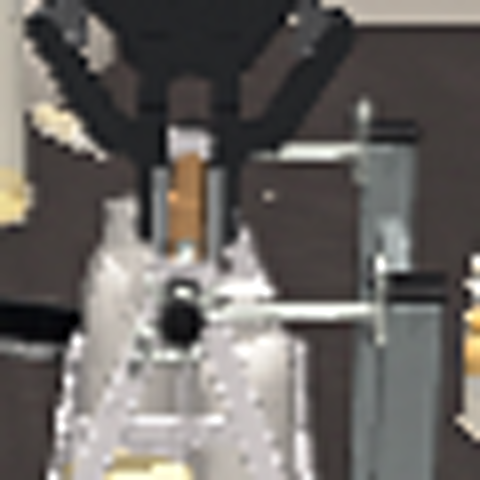

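View pics/w13c.png

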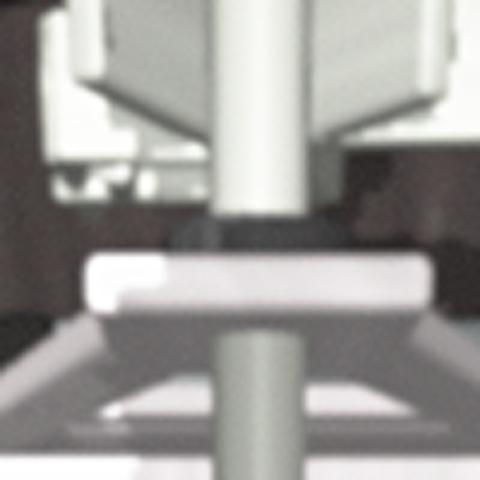

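Call:
step_arm(
  plan=[
    {"tx": 0, "ty": 0, "tz": 0.001, "rx": 0, "ry": 0, "rz": 0, "gripper": -1},
    {"tx": 0, "ty": 0, "tz": 0.001, "rx": 0, "ry": 0, "rz": 0, "gripper": -1},
    {"tx": 0, "ty": 0, "tz": 0.001, "rx": 0, "ry": 0, "rz": 0, "gripper": -1},
    {"tx": 0, "ty": 0, "tz": 0.001, "rx": 0, "ry": 0, "rz": 0, "gripper": -1},
    {"tx": 0, "ty": 0, "tz": 0, "rx": 0, "ry": 0, "rz": 0, "gripper": -1},
    {"tx": 0, "ty": 0, "tz": 0, "rx": 0, "ry": 0, "rz": 0, "gripper": -1},
    {"tx": 0, "ty": 0, "tz": 0, "rx": 0, "ry": 0, "rz": 0, "gripper": -1},
    {"tx": 0, "ty": 0, "tz": 0, "rx": 0, "ry": 0, "rz": 0, "gripper": -1},
    {"tx": 0, "ty": 0, "tz": 0, "rx": 0, "ry": 0, "rz": 0, "gripper": -1},
    {"tx": 0, "ty": 0, "tz": 0, "rx": 0, "ry": 0, "rz": 0, "gripper": -1},
  ],
)

```text
time_s: 15.97
position: [0.5346, 0.2895, 0.1674]
eef_rot: [2.356, 2.077, 0.002]
wrist_force: [-1.2, -1.3, 7.5]
width: 0.0131
```

```bash
python3 look2.py 14
```

```text
t 15.97 pos [0.5346 0.2895 0.1674] F [-1.2172 -1.2672  7.5143] T [-0.1784  0.2504  0.0176] railz R,L 0.1807133793902056 0.1808794830746422
```

View pics/s14.png

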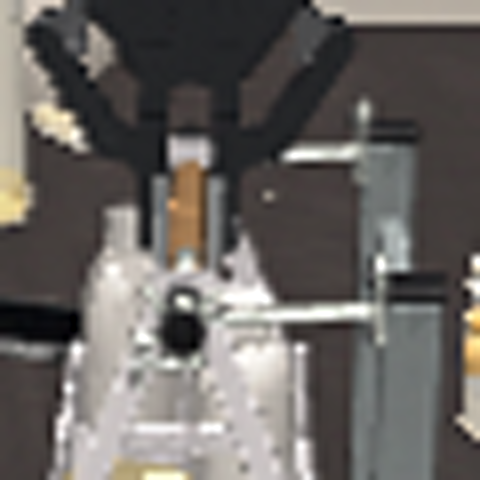

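View pics/w14c.png

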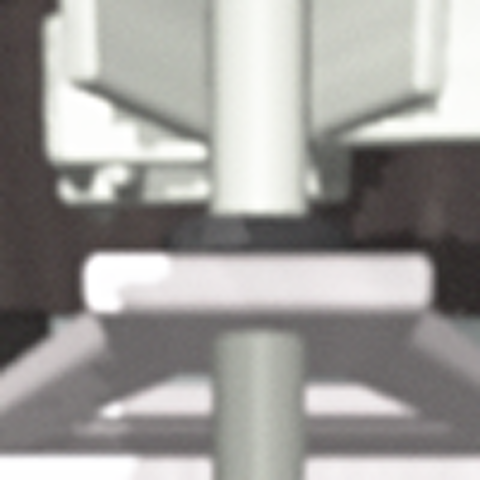

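Call:
step_arm(
  plan=[
    {"tx": 0, "ty": 0, "tz": 0.001, "rx": 0, "ry": 0, "rz": 0, "gripper": -1},
    {"tx": 0, "ty": 0, "tz": 0.001, "rx": 0, "ry": 0, "rz": 0, "gripper": -1},
    {"tx": 0, "ty": 0, "tz": 0.001, "rx": 0, "ry": 0, "rz": 0, "gripper": -1},
    {"tx": 0, "ty": 0, "tz": 0, "rx": 0, "ry": 0, "rz": 0, "gripper": -1},
    {"tx": 0, "ty": 0, "tz": 0, "rx": 0, "ry": 0, "rz": 0, "gripper": -1},
    {"tx": 0, "ty": 0, "tz": 0, "rx": 0, "ry": 0, "rz": 0, "gripper": -1},
    {"tx": 0, "ty": 0, "tz": 0, "rx": 0, "ry": 0, "rz": 0, "gripper": -1},
    {"tx": 0, "ty": 0, "tz": 0, "rx": 0, "ry": 0, "rz": 0, "gripper": -1},
    {"tx": 0, "ty": 0, "tz": 0, "rx": 0, "ry": 0, "rz": 0, "gripper": -1},
    {"tx": 0, "ty": 0, "tz": 0, "rx": 0, "ry": 0, "rz": 0, "gripper": -1},
  ],
)

```text
time_s: 16.9
position: [0.5348, 0.2895, 0.1653]
eef_rot: [2.356, 2.076, 0.004]
wrist_force: [-1.6, -2.2, 10.2]
width: 0.0135
```

```bash
python3 look2.py 15
```

```text
t 16.9 pos [0.5348 0.2895 0.1653] F [-1.6225 -2.1747 10.1679] T [-0.3136  0.3329 -0.0307] railz R,L 0.1785994438425162 0.17889188369184747
```

View pics/s15.png

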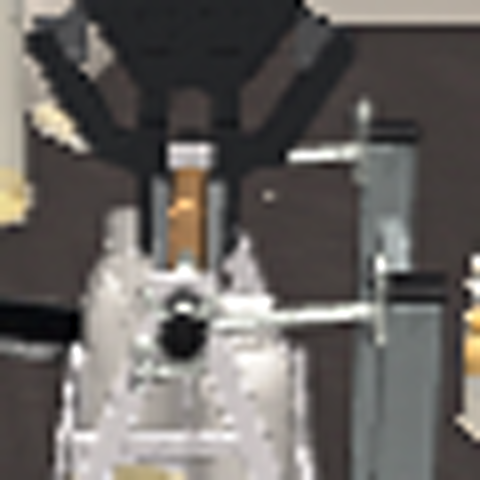

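View pics/w15c.png

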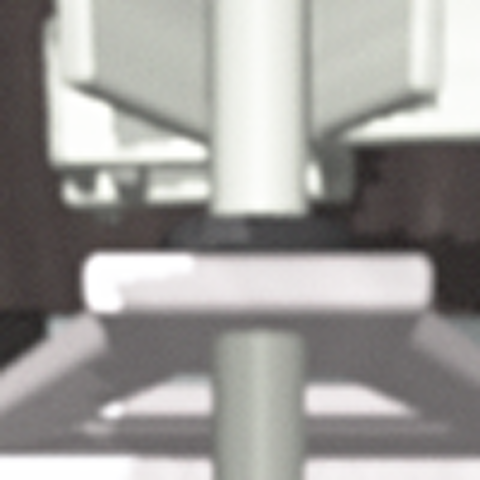

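Call:
step_arm(
  plan=[
    {"tx": 0, "ty": 0, "tz": 0.001, "rx": 0, "ry": 0, "rz": 0, "gripper": -1},
    {"tx": 0, "ty": 0, "tz": 0.001, "rx": 0, "ry": 0, "rz": 0, "gripper": -1},
    {"tx": 0, "ty": 0, "tz": 0.0005, "rx": 0, "ry": 0, "rz": 0, "gripper": -1},
    {"tx": 0, "ty": 0, "tz": 0, "rx": 0, "ry": 0, "rz": 0, "gripper": -1},
    {"tx": 0, "ty": 0, "tz": 0, "rx": 0, "ry": 0, "rz": 0, "gripper": -1},
    {"tx": 0, "ty": 0, "tz": 0, "rx": 0, "ry": 0, "rz": 0, "gripper": -1},
    {"tx": 0, "ty": 0, "tz": 0, "rx": 0, "ry": 0, "rz": 0, "gripper": -1},
    {"tx": 0, "ty": 0, "tz": 0, "rx": 0, "ry": 0, "rz": 0, "gripper": -1},
    {"tx": 0, "ty": 0, "tz": 0, "rx": 0, "ry": 0, "rz": 0, "gripper": -1},
    {"tx": 0, "ty": 0, "tz": 0, "rx": 0, "ry": 0, "rz": 0, "gripper": -1},
  ],
)

```text
time_s: 17.83
position: [0.5349, 0.2896, 0.1635]
eef_rot: [2.356, 2.076, 0.006]
wrist_force: [-2.2, -1.7, 12.4]
width: 0.0135
```

```bash
python3 look2.py 16
```

```text
t 17.83 pos [0.5349 0.2896 0.1635] F [-2.2403 -1.6773 12.4408] T [-0.3158  0.4539  0.0413] railz R,L 0.17665436232009707 0.1770654859657182
```

Call:
step_arm(
  plan=[
    {"tx": 0, "ty": 0, "tz": 0.001, "rx": 0, "ry": 0, "rz": 0, "gripper": -1},
    {"tx": 0, "ty": 0, "tz": 0.001, "rx": 0, "ry": 0, "rz": 0, "gripper": -1},
    {"tx": 0, "ty": 0, "tz": 0, "rx": 0, "ry": 0, "rz": 0, "gripper": -1},
    {"tx": 0, "ty": 0, "tz": 0, "rx": 0, "ry": 0, "rz": 0, "gripper": -1},
    {"tx": 0, "ty": 0, "tz": 0, "rx": 0, "ry": 0, "rz": 0, "gripper": -1},
    {"tx": 0, "ty": 0, "tz": 0, "rx": 0, "ry": 0, "rz": 0, "gripper": -1},
    {"tx": 0, "ty": 0, "tz": 0, "rx": 0, "ry": 0, "rz": 0, "gripper": -1},
    {"tx": 0, "ty": 0, "tz": 0, "rx": 0, "ry": 0, "rz": 0, "gripper": -1},
    {"tx": 0, "ty": 0, "tz": 0, "rx": 0, "ry": 0, "rz": 0, "gripper": -1},
    {"tx": 0, "ty": 0, "tz": 0, "rx": 0, "ry": 0, "rz": 0, "gripper": -1},
  ],
)

```text
time_s: 18.77
position: [0.5351, 0.2898, 0.1619]
eef_rot: [2.356, 2.076, 0.007]
wrist_force: [-2.6, -2.1, 13.8]
width: 0.0133
```

```bash
python3 look2.py 17
```

```text
t 18.77 pos [0.5351 0.2898 0.1619] F [-2.5923 -2.1286 13.7606] T [-0.1873  0.3972  0.0474] railz R,L 0.17502934206333864 0.17558410324360277
```

View pics/s17.png

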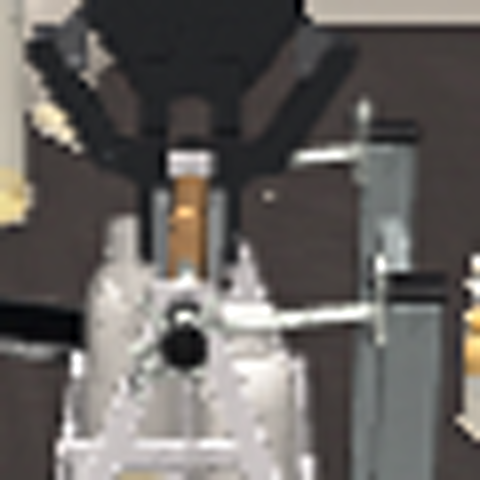

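View pics/w17c.png

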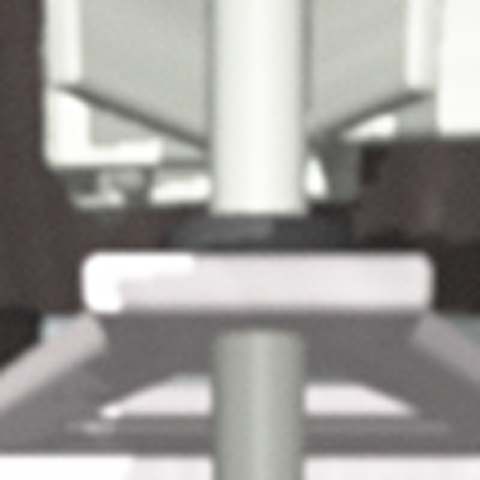

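Call:
step_arm(
  plan=[
    {"tx": 0, "ty": 0, "tz": 0.001, "rx": 0, "ry": 0, "rz": 0, "gripper": -1},
    {"tx": 0, "ty": 0, "tz": 0.001, "rx": 0, "ry": 0, "rz": 0, "gripper": -1},
    {"tx": 0, "ty": 0, "tz": 0, "rx": 0, "ry": 0, "rz": 0, "gripper": -1},
    {"tx": 0, "ty": 0, "tz": 0, "rx": 0, "ry": 0, "rz": 0, "gripper": -1},
    {"tx": 0, "ty": 0, "tz": 0, "rx": 0, "ry": 0, "rz": 0, "gripper": -1},
    {"tx": 0, "ty": 0, "tz": 0, "rx": 0, "ry": 0, "rz": 0, "gripper": -1},
    {"tx": 0, "ty": 0, "tz": 0, "rx": 0, "ry": 0, "rz": 0, "gripper": -1},
    {"tx": 0, "ty": 0, "tz": 0, "rx": 0, "ry": 0, "rz": 0, "gripper": -1},
    {"tx": 0, "ty": 0, "tz": 0, "rx": 0, "ry": 0, "rz": 0, "gripper": -1},
    {"tx": 0, "ty": 0, "tz": 0, "rx": 0, "ry": 0, "rz": 0, "gripper": -1},
  ],
)

```text
time_s: 19.7
position: [0.5354, 0.29, 0.1604]
eef_rot: [2.356, 2.076, 0.009]
wrist_force: [-2.2, -1.2, 15.2]
width: 0.0133
```

```bash
python3 look2.py 18
```

```text
t 19.7 pos [0.5354 0.29   0.1604] F [-2.1797 -1.232  15.2168] T [-0.1545  0.3542 -0.0318] railz R,L 0.1734299338344631 0.17414106546860889
```

View pics/s18.png

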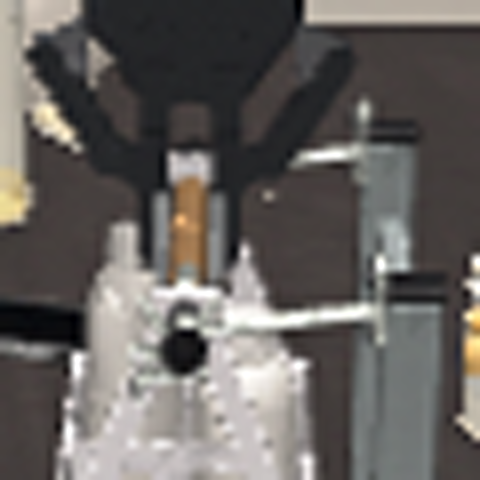

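View pics/w18c.png

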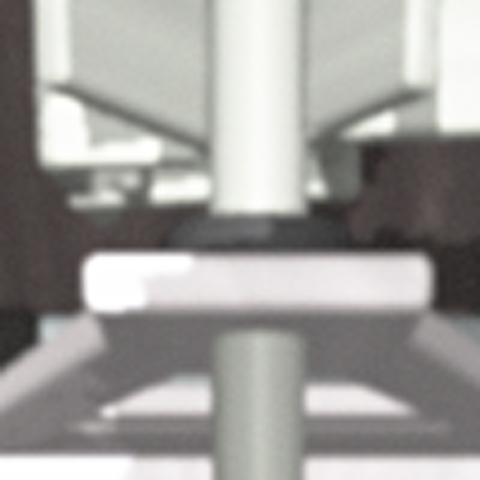

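Call:
step_arm(
  plan=[
    {"tx": 0, "ty": 0, "tz": 0.001, "rx": 0, "ry": 0, "rz": 0, "gripper": -1},
    {"tx": 0, "ty": 0, "tz": 0.001, "rx": 0, "ry": 0, "rz": 0, "gripper": -1},
    {"tx": 0, "ty": 0, "tz": 0, "rx": 0, "ry": 0, "rz": 0, "gripper": -1},
    {"tx": 0, "ty": 0, "tz": 0, "rx": 0, "ry": 0, "rz": 0, "gripper": -1},
    {"tx": 0, "ty": 0, "tz": 0, "rx": 0, "ry": 0, "rz": 0, "gripper": -1},
    {"tx": 0, "ty": 0, "tz": 0, "rx": 0, "ry": 0, "rz": 0, "gripper": -1},
    {"tx": 0, "ty": 0, "tz": 0, "rx": 0, "ry": 0, "rz": 0, "gripper": -1},
    {"tx": 0, "ty": 0, "tz": 0, "rx": 0, "ry": 0, "rz": 0, "gripper": -1},
    {"tx": 0, "ty": 0, "tz": 0, "rx": 0, "ry": 0, "rz": 0, "gripper": -1},
    {"tx": 0, "ty": 0, "tz": 0, "rx": 0, "ry": 0, "rz": 0, "gripper": -1},
  ],
)

```text
time_s: 20.63
position: [0.5354, 0.2902, 0.1576]
eef_rot: [2.356, 2.076, 0.009]
wrist_force: [-0.5, -0.2, 10.7]
width: 0.0129
```

```bash
python3 look2.py 19
```

```text
t 20.63 pos [0.5354 0.2902 0.1576] F [-0.4663 -0.1946 10.7023] T [ 0.5863  0.0025 -0.0771] railz R,L 0.17056158265861002 0.17144085566496367
```

View pics/s19.png

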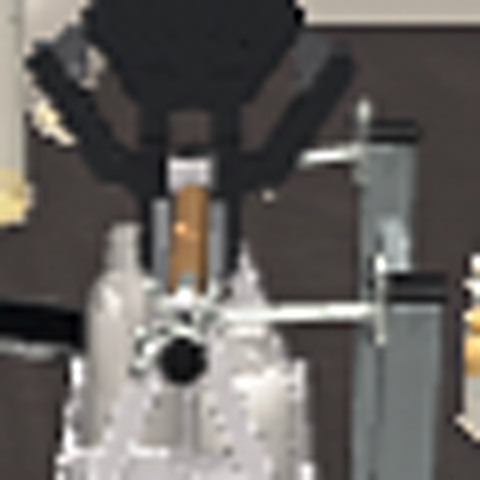

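View pics/w19c.png

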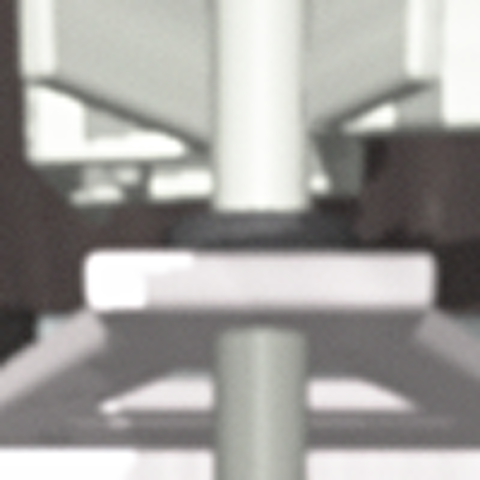

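Call:
step_arm(
  plan=[
    {"tx": 0, "ty": 0, "tz": 0.001, "rx": 0, "ry": 0, "rz": 0, "gripper": -1},
    {"tx": 0, "ty": 0, "tz": 0.0005, "rx": 0, "ry": 0, "rz": 0, "gripper": -1},
    {"tx": 0, "ty": 0, "tz": 0, "rx": 0, "ry": 0, "rz": 0, "gripper": -1},
    {"tx": 0, "ty": 0, "tz": 0, "rx": 0, "ry": 0, "rz": 0, "gripper": -1},
    {"tx": 0, "ty": 0, "tz": 0, "rx": 0, "ry": 0, "rz": 0, "gripper": -1},
    {"tx": 0, "ty": 0, "tz": 0, "rx": 0, "ry": 0, "rz": 0, "gripper": -1},
    {"tx": 0, "ty": 0, "tz": 0, "rx": 0, "ry": 0, "rz": 0, "gripper": -1},
    {"tx": 0, "ty": 0, "tz": 0, "rx": 0, "ry": 0, "rz": 0, "gripper": -1},
    {"tx": 0, "ty": 0, "tz": 0, "rx": 0, "ry": 0, "rz": 0, "gripper": -1},
    {"tx": 0, "ty": 0, "tz": 0, "rx": 0, "ry": 0, "rz": 0, "gripper": -1},
  ],
)

```text
time_s: 21.57
position: [0.5355, 0.2901, 0.1553]
eef_rot: [2.356, 2.076, 0.008]
wrist_force: [2.1, 0.9, 6.9]
width: 0.0132
```

```bash
python3 look2.py 20
```

```text
t 21.57 pos [0.5355 0.2901 0.1553] F [2.0632 0.9304 6.9278] T [ 0.1559 -0.4227 -0.0354] railz R,L 0.16834307222780237 0.16900232385308553
```

View pics/s20.png

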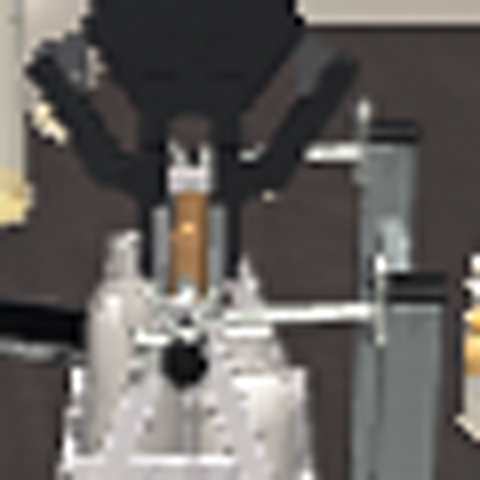

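View pics/w20c.png

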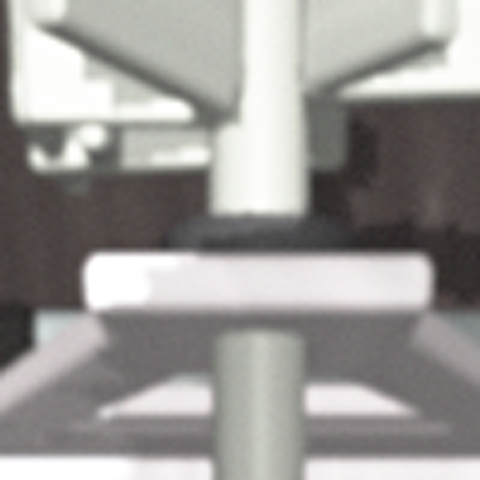

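Call:
step_arm(
  plan=[
    {"tx": 0, "ty": 0, "tz": -0.001, "rx": 0, "ry": 0, "rz": 0, "gripper": -1},
    {"tx": 0, "ty": 0, "tz": -0.001, "rx": 0, "ry": 0, "rz": 0, "gripper": -1},
    {"tx": 0, "ty": 0, "tz": -0.001, "rx": 0, "ry": 0, "rz": 0, "gripper": -1},
    {"tx": 0, "ty": 0, "tz": -0.001, "rx": 0, "ry": 0, "rz": 0, "gripper": -1},
    {"tx": 0, "ty": 0, "tz": -0.001, "rx": 0, "ry": 0, "rz": 0, "gripper": -1},
    {"tx": 0, "ty": 0, "tz": -0.001, "rx": 0, "ry": 0, "rz": 0, "gripper": -1},
    {"tx": 0, "ty": 0, "tz": -0.001, "rx": 0, "ry": 0, "rz": 0, "gripper": -1},
    {"tx": 0, "ty": 0, "tz": -0.001, "rx": 0, "ry": 0, "rz": 0, "gripper": -1},
    {"tx": 0, "ty": 0, "tz": 0, "rx": 0, "ry": 0, "rz": 0, "gripper": -1},
    {"tx": 0, "ty": 0, "tz": 0, "rx": 0, "ry": 0, "rz": 0, "gripper": -1},
  ],
)

```text
time_s: 22.5
position: [0.5345, 0.29, 0.1602]
eef_rot: [-2.356, -2.077, -0.001]
wrist_force: [4.5, 5.1, -2.2]
width: 0.0134
```

```bash
python3 look2.py 21
```

```text
t 22.5 pos [0.5345 0.29   0.1602] F [ 4.4944  5.1389 -2.2292] T [ 0.7071 -0.8284  0.0198] railz R,L 0.17351518137139416 0.17373767927356804
```

View pics/s21.png

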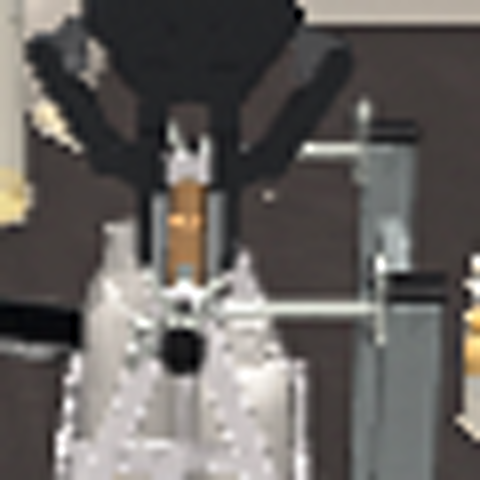

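View pics/w21c.png

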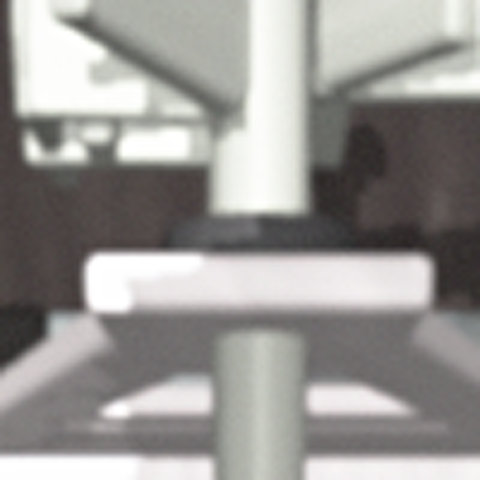

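Call:
step_arm(
  plan=[
    {"tx": 0.0005, "ty": 0.0005, "tz": 0, "rx": 0, "ry": 0, "rz": 0, "gripper": -1},
    {"tx": 0.0005, "ty": 0.0005, "tz": 0, "rx": 0, "ry": 0, "rz": 0, "gripper": -1},
    {"tx": 0, "ty": 0, "tz": -0.001, "rx": 0, "ry": 0, "rz": 0, "gripper": -1},
    {"tx": 0, "ty": 0, "tz": -0.001, "rx": 0, "ry": 0, "rz": 0, "gripper": -1},
    {"tx": 0, "ty": 0, "tz": -0.001, "rx": 0, "ry": 0, "rz": 0, "gripper": -1},
    {"tx": 0, "ty": 0, "tz": 0, "rx": 0, "ry": 0, "rz": 0, "gripper": -1},
    {"tx": 0, "ty": 0, "tz": 0, "rx": 0, "ry": 0, "rz": 0, "gripper": -1},
    {"tx": 0, "ty": 0, "tz": 0, "rx": 0, "ry": 0, "rz": 0, "gripper": -1},
    {"tx": 0, "ty": 0, "tz": 0, "rx": 0, "ry": 0, "rz": 0, "gripper": -1},
    {"tx": 0, "ty": 0, "tz": 0, "rx": 0, "ry": 0, "rz": 0, "gripper": -1},
  ],
)

```text
time_s: 23.43
position: [0.5343, 0.2901, 0.1631]
eef_rot: [-2.356, -2.077, 0.005]
wrist_force: [-4.3, 1.6, -9.5]
width: 0.0135
```

```bash
python3 look2.py 22
```

```text
t 23.43 pos [0.5343 0.2901 0.1631] F [-4.2827  1.6434 -9.5331] T [ 0.2596  0.9249 -0.0135] railz R,L 0.1766343811154397 0.17626882880215108
```

View pics/s22.png

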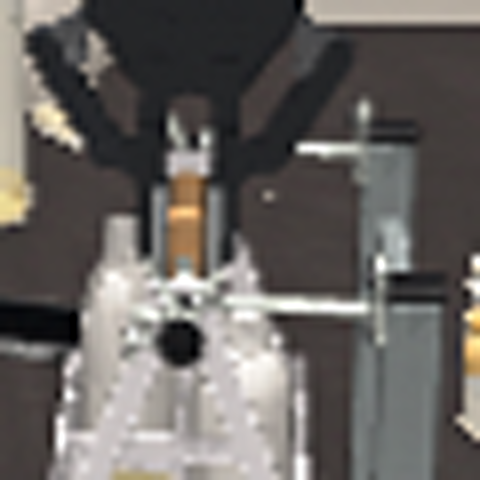

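View pics/w22.png

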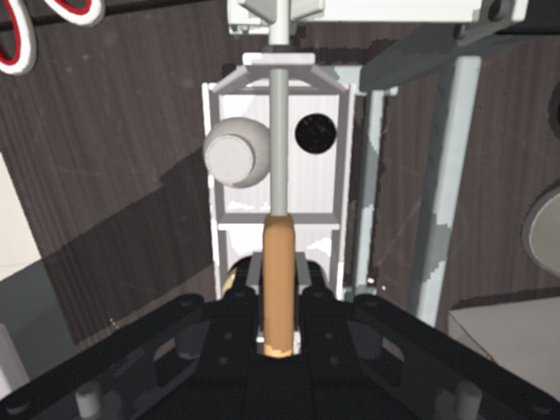

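```bash
cat > arm.py <<'E'
import sys
from h import *
def slopes(a):
    g=cv2.cvtColor(a,cv2.COLOR_BGR2GRAY).astype(float); out=[]
    for (x0,x1,y0,y1) in ((245,360,270,340),(308,350,125,185)):
        xs=np.arange(x0,x1);ys=[]
        for x in xs:
            c=g[y0:y1,x]; w=np.clip(c-(np.percentile(c,50)+0.5*(c.max()-np.percentile(c,50))),0,None)
            ys.append(y0+(w*np.arange(y1-y0)).sum()/w.sum())
        ys=np.array(ys)
        p=np.polyfit(xs,ys,1); k=abs(ys-np.polyval(p,xs))<3; p=np.polyfit(xs[k],ys[k],1); out.append((round(float(p[0]),4),int(k.sum())))
    return out
for n in sys.argv[1:]: print(n,slopes(cv2.imread(f"pics/s{n}.png")))
E
python3 arm.py 11 13 14 18 19 20 21 22
```

```text
11 [(0.0455, 112), (0.0051, 42)]
13 [(0.0998, 44), (-0.0788, 42)]
14 [(0.0841, 35), (-0.0388, 42)]
18 [(-0.0728, 109), (-0.0847, 42)]
19 [(-0.0664, 106), (-0.0926, 42)]
20 [(-0.1447, 70), (-0.0732, 42)]
21 [(-0.0237, 108), (0.0034, 42)]
22 [(0.0239, 88), (0.0198, 42)]
```

Call:
step_arm(
  plan=[
    {"tx": 0, "ty": -0.0005, "tz": -0.0005, "rx": 0, "ry": 0, "rz": 0, "gripper": -1},
    {"tx": 0, "ty": 0, "tz": -0.0005, "rx": 0, "ry": 0, "rz": 0, "gripper": -1},
    {"tx": 0, "ty": 0, "tz": -0.0005, "rx": 0, "ry": 0, "rz": 0, "gripper": -1},
    {"tx": 0, "ty": 0, "tz": -0.0005, "rx": 0, "ry": 0, "rz": 0, "gripper": -1},
    {"tx": 0, "ty": 0, "tz": -0.0005, "rx": 0, "ry": 0, "rz": 0, "gripper": -1},
    {"tx": 0, "ty": 0, "tz": 0, "rx": 0, "ry": 0, "rz": 0, "gripper": -1},
    {"tx": 0, "ty": 0, "tz": 0, "rx": 0, "ry": 0, "rz": 0, "gripper": -1},
    {"tx": 0, "ty": 0, "tz": 0, "rx": 0, "ry": 0, "rz": 0, "gripper": -1},
    {"tx": 0, "ty": 0, "tz": 0, "rx": 0, "ry": 0, "rz": 0, "gripper": -1},
    {"tx": 0, "ty": 0, "tz": 0, "rx": 0, "ry": 0, "rz": 0, "gripper": -1},
  ],
)

```text
time_s: 24.37
position: [0.5341, 0.2902, 0.1655]
eef_rot: [-2.356, -2.077, 0.004]
wrist_force: [-5.3, 1.2, -13.5]
width: 0.0134
```

```bash
python3 look2.py 23; python3 arm.py 23; python3 - <<'E'
import cv2,numpy as np
a=[cv2.imread(f"pics/s{n}.png")[120:350,220:430] for n in (11,23)]
cv2.imwrite("pics/cmp23.png",cv2.resize(np.hstack(a),None,fx=1.85,fy=1.85))
E
```

```text
t 24.37 pos [0.5341 0.2902 0.1655] F [ -5.3468   1.2114 -13.5308] T [0.2041 0.8449 0.0091] railz R,L 0.17904351799229767 0.1787171028435621
23 [(0.09, 111), (0.0395, 42)]
```

View pics/cmp23.png

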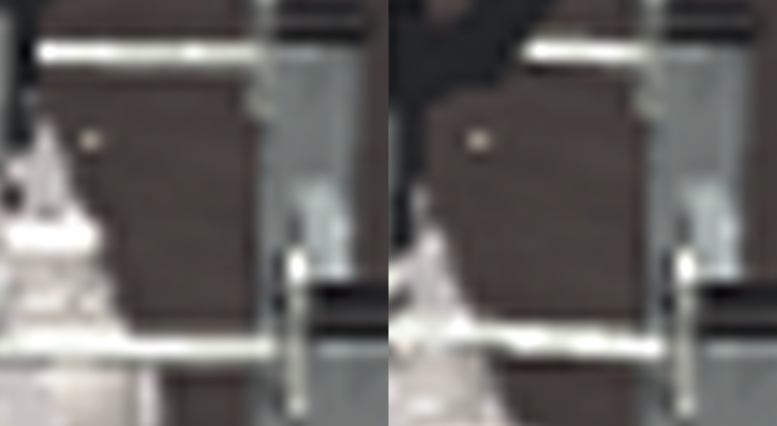

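View pics/w23c.png

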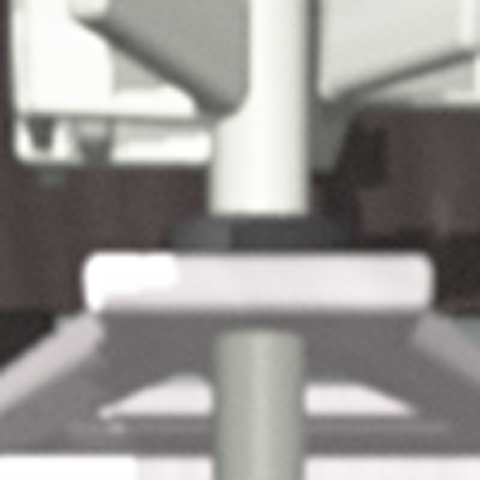

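Call:
step_arm(
  plan=[
    {"tx": 0, "ty": -0.0003, "tz": 0.001, "rx": 0, "ry": 0, "rz": 0, "gripper": -1},
    {"tx": 0, "ty": 0, "tz": 0.001, "rx": 0, "ry": 0, "rz": 0, "gripper": -1},
    {"tx": 0, "ty": 0, "tz": 0.001, "rx": 0, "ry": 0, "rz": 0, "gripper": -1},
    {"tx": 0, "ty": 0, "tz": 0.001, "rx": 0, "ry": 0, "rz": 0, "gripper": -1},
    {"tx": 0, "ty": 0, "tz": 0.001, "rx": 0, "ry": 0, "rz": 0, "gripper": -1},
    {"tx": 0, "ty": 0, "tz": 0.001, "rx": 0, "ry": 0, "rz": 0, "gripper": -1},
    {"tx": 0, "ty": 0, "tz": 0.001, "rx": 0, "ry": 0, "rz": 0, "gripper": -1},
    {"tx": 0, "ty": 0, "tz": 0, "rx": 0, "ry": 0, "rz": 0, "gripper": -1},
    {"tx": 0, "ty": 0, "tz": 0, "rx": 0, "ry": 0, "rz": 0, "gripper": -1},
    {"tx": 0, "ty": 0, "tz": 0, "rx": 0, "ry": 0, "rz": 0, "gripper": -1},
  ],
)

```text
time_s: 25.3
position: [0.5346, 0.2902, 0.1611]
eef_rot: [2.357, 2.077, 0.001]
wrist_force: [-8.0, -0.7, -4.9]
width: 0.0128
```

```bash
python3 look2.py 24; python3 arm.py 24
```

```text
t 25.3 pos [0.5346 0.2902 0.1611] F [-8.0267 -0.6755 -4.8655] T [-0.1014  1.199  -0.0759] railz R,L 0.17447816560731624 0.17451092362924572
24 [(0.0102, 115), (-0.0031, 42)]
```

View pics/s24.png

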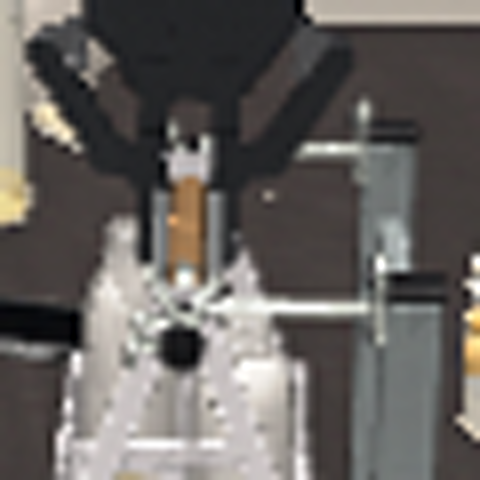

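View pics/w24c.png

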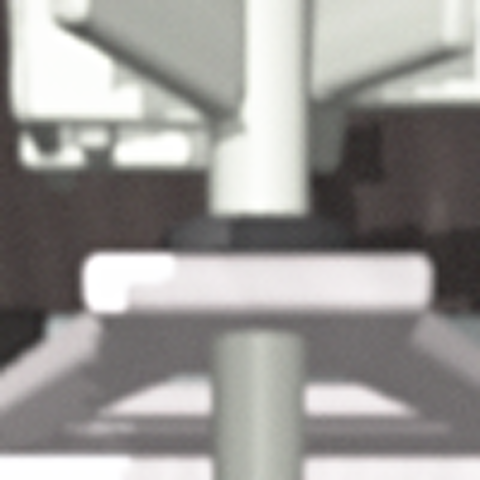

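Call:
step_arm(
  plan=[
    {"tx": 0, "ty": -0.0005, "tz": 0.001, "rx": 0, "ry": 0, "rz": 0, "gripper": -1},
    {"tx": 0, "ty": -0.0005, "tz": 0.001, "rx": 0, "ry": 0, "rz": 0, "gripper": -1},
    {"tx": 0, "ty": 0, "tz": 0.0005, "rx": 0, "ry": 0, "rz": 0, "gripper": -1},
    {"tx": 0, "ty": 0, "tz": 0, "rx": 0, "ry": 0, "rz": 0, "gripper": -1},
    {"tx": 0, "ty": 0, "tz": 0, "rx": 0, "ry": 0, "rz": 0, "gripper": -1},
    {"tx": 0, "ty": 0, "tz": 0, "rx": 0, "ry": 0, "rz": 0, "gripper": -1},
    {"tx": 0, "ty": 0, "tz": 0, "rx": 0, "ry": 0, "rz": 0, "gripper": -1},
    {"tx": 0, "ty": 0, "tz": 0, "rx": 0, "ry": 0, "rz": 0, "gripper": -1},
    {"tx": 0, "ty": 0, "tz": 0, "rx": 0, "ry": 0, "rz": 0, "gripper": -1},
    {"tx": 0, "ty": 0, "tz": 0, "rx": 0, "ry": 0, "rz": 0, "gripper": -1},
  ],
)

```text
time_s: 26.23
position: [0.5349, 0.2903, 0.1585]
eef_rot: [2.356, 2.075, 0.005]
wrist_force: [5.0, -3.2, 2.4]
width: 0.013
```

```bash
python3 look2.py 25; python3 arm.py 25
```

```text
t 26.23 pos [0.5349 0.2903 0.1585] F [ 4.9996 -3.2163  2.4338] T [-0.5114 -0.7217  0.0612] railz R,L 0.17174846148923403 0.17196911762785388
25 [(-0.0781, 96), (-0.12, 42)]
```

Call:
step_arm(
  plan=[
    {"tx": -0.0004, "ty": 0.0004, "tz": -0.001, "rx": 0, "ry": 0, "rz": 0, "gripper": -1},
    {"tx": 0, "ty": 0, "tz": 0, "rx": 0, "ry": 0, "rz": 0, "gripper": -1},
    {"tx": 0, "ty": 0, "tz": 0, "rx": 0, "ry": 0, "rz": 0, "gripper": -1},
    {"tx": 0, "ty": 0, "tz": 0, "rx": 0, "ry": 0, "rz": 0, "gripper": -1},
    {"tx": 0, "ty": 0, "tz": 0, "rx": 0, "ry": 0, "rz": 0, "gripper": -1},
    {"tx": 0, "ty": 0, "tz": 0, "rx": 0, "ry": 0, "rz": 0, "gripper": -1},
    {"tx": 0, "ty": 0, "tz": 0, "rx": 0, "ry": 0, "rz": 0, "gripper": -1},
    {"tx": 0, "ty": 0, "tz": 0, "rx": 0, "ry": 0, "rz": 0, "gripper": -1},
    {"tx": 0, "ty": 0, "tz": 0, "rx": 0, "ry": 0, "rz": 0, "gripper": -1},
    {"tx": 0, "ty": 0, "tz": 0, "rx": 0, "ry": 0, "rz": 0, "gripper": -1},
  ],
)

```text
time_s: 27.17
position: [0.5348, 0.2902, 0.1589]
eef_rot: [2.356, 2.076, 0.004]
wrist_force: [5.4, -0.6, 0.6]
width: 0.0129
```

```bash
python3 look2.py 26; python3 arm.py 26
```

```text
t 27.17 pos [0.5348 0.2902 0.1589] F [ 5.3736 -0.6317  0.5758] T [-0.1493 -0.9365 -0.0534] railz R,L 0.17216388788538706 0.17242728524004766
26 [(-0.0585, 96), (-0.006, 42)]
```

View pics/s26.png

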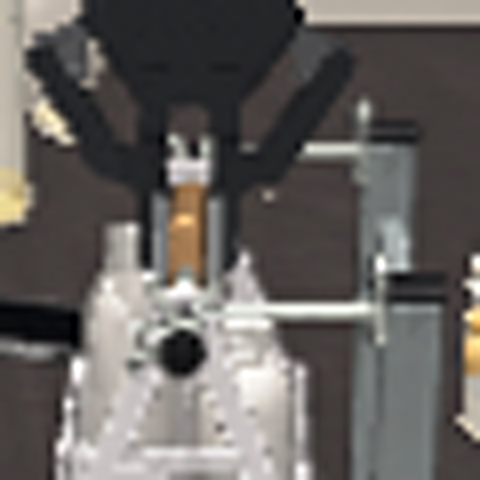

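View pics/w26.png

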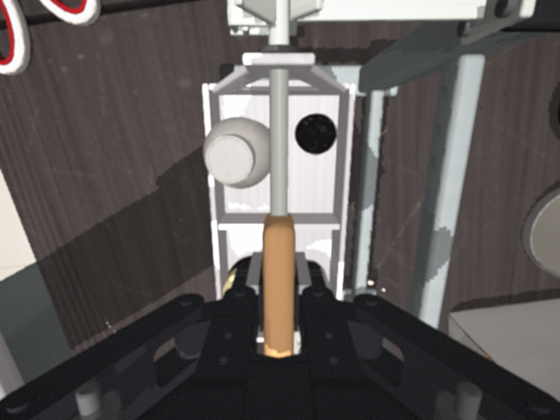

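Call:
step_arm(
  plan=[
    {"tx": 0, "ty": 0.0005, "tz": 0, "rx": 0, "ry": 0, "rz": 0, "gripper": -1},
    {"tx": 0, "ty": 0, "tz": 0, "rx": 0, "ry": 0, "rz": 0, "gripper": -1},
    {"tx": 0, "ty": 0, "tz": 0, "rx": 0, "ry": 0, "rz": 0, "gripper": -1},
    {"tx": 0, "ty": 0, "tz": 0, "rx": 0, "ry": 0, "rz": 0, "gripper": -1},
    {"tx": 0, "ty": 0, "tz": 0, "rx": 0, "ry": 0, "rz": 0, "gripper": -1},
    {"tx": 0, "ty": 0, "tz": 0, "rx": 0, "ry": 0, "rz": 0, "gripper": -1},
    {"tx": 0, "ty": 0, "tz": 0, "rx": 0, "ry": 0, "rz": 0, "gripper": -1},
    {"tx": 0, "ty": 0, "tz": 0, "rx": 0, "ry": 0, "rz": 0, "gripper": -1},
    {"tx": 0, "ty": 0, "tz": 0, "rx": 0, "ry": 0, "rz": 0, "gripper": -1},
    {"tx": 0, "ty": 0, "tz": 0, "rx": 0, "ry": 0, "rz": 0, "gripper": -1},
  ],
)

```text
time_s: 28.1
position: [0.5348, 0.2902, 0.1587]
eef_rot: [2.357, 2.077, 0.002]
wrist_force: [6.1, -0.6, 1.3]
width: 0.0135
```

Call:
step_arm(
  plan=[
    {"tx": 0, "ty": 0, "tz": 0, "rx": 0, "ry": 0, "rz": 0, "gripper": -0.6},
    {"tx": 0, "ty": 0, "tz": 0, "rx": 0, "ry": 0, "rz": 0, "gripper": -0.55},
    {"tx": 0, "ty": 0, "tz": 0, "rx": 0, "ry": 0, "rz": 0, "gripper": -0.5},
    {"tx": 0, "ty": 0, "tz": 0, "rx": 0, "ry": 0, "rz": 0, "gripper": -0.4},
    {"tx": 0, "ty": 0, "tz": 0, "rx": 0, "ry": 0, "rz": 0, "gripper": -0.3},
    {"tx": 0, "ty": 0, "tz": 0, "rx": 0, "ry": 0, "rz": 0, "gripper": -0.2},
    {"tx": 0, "ty": 0, "tz": 0, "rx": 0, "ry": 0, "rz": 0, "gripper": -0.1},
    {"tx": 0, "ty": 0, "tz": 0, "rx": 0, "ry": 0, "rz": 0, "gripper": 0},
    {"tx": 0, "ty": 0, "tz": 0, "rx": 0, "ry": 0, "rz": 0, "gripper": 0},
    {"tx": 0, "ty": 0, "tz": 0, "rx": 0, "ry": 0, "rz": 0, "gripper": 0},
  ],
)

```text
time_s: 28.93
position: [0.5344, 0.29, 0.1583]
eef_rot: [2.357, 2.077, -0.0]
wrist_force: [-0.6, 0.4, -0.2]
width: 0.0428
```

```bash
python3 look2.py 27; python3 arm.py 27
```

```text
t 28.93 pos [0.5344 0.29   0.1583] F [-0.6015  0.4466 -0.2   ] T [ 0.0482 -0.0325  0.0206] railz R,L 0.17168042137767442 0.17166078903219575
27 [(-0.0476, 86), (-1.1611, 10)]
```

View pics/s27.png

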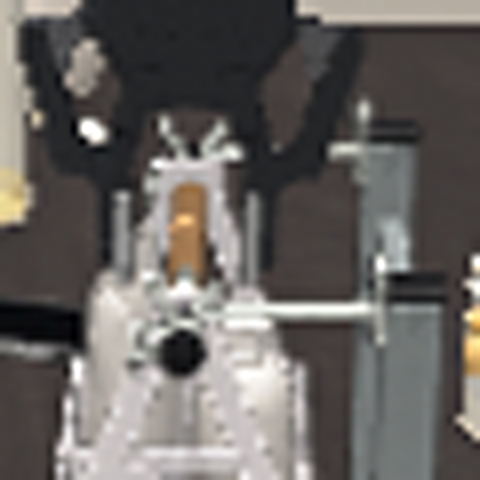

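View pics/w27.png

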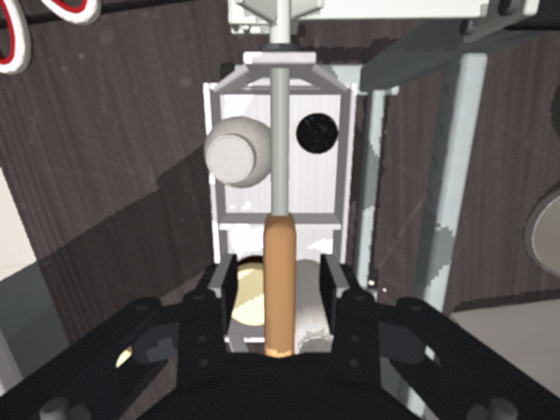

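Released, the caddy hangs free and clear of both fingers. I retreat straight up.

Call:
step_arm(
  plan=[
    {"tx": 0, "ty": 0, "tz": -0.005, "rx": 0, "ry": 0, "rz": 0, "gripper": 0},
    {"tx": 0, "ty": 0, "tz": -0.01, "rx": 0, "ry": 0, "rz": 0, "gripper": 0},
    {"tx": 0, "ty": 0, "tz": -0.015, "rx": 0, "ry": 0, "rz": 0, "gripper": 0},
    {"tx": 0, "ty": 0, "tz": -0.02, "rx": 0, "ry": 0, "rz": 0, "gripper": 0},
    {"tx": 0, "ty": 0, "tz": -0.02, "rx": 0, "ry": 0, "rz": 0, "gripper": 0},
    {"tx": 0, "ty": 0, "tz": -0.02, "rx": 0, "ry": 0, "rz": 0, "gripper": 0},
    {"tx": 0, "ty": 0, "tz": -0.02, "rx": 0, "ry": 0, "rz": 0, "gripper": 0},
    {"tx": 0, "ty": 0, "tz": -0.01, "rx": 0, "ry": 0, "rz": 0, "gripper": 0},
    {"tx": 0, "ty": 0, "tz": -0.005, "rx": 0, "ry": 0, "rz": 0, "gripper": 0},
    {"tx": 0, "ty": 0, "tz": 0, "rx": 0, "ry": 0, "rz": 0, "gripper": 0},
  ],
)

```text
time_s: 29.87
position: [0.5346, 0.2901, 0.2846]
eef_rot: [2.356, 2.077, 0.003]
wrist_force: [0.2, -0.1, -0.6]
width: 0.0431
```

Call:
step_arm(
  plan=[
    {"tx": 0, "ty": -0.01, "tz": 0, "rx": 0, "ry": 0, "rz": 0, "gripper": 0},
    {"tx": 0, "ty": -0.02, "tz": 0, "rx": 0, "ry": 0, "rz": 0, "gripper": 0},
    {"tx": 0, "ty": -0.02, "tz": 0, "rx": 0, "ry": 0, "rz": 0, "gripper": 0},
    {"tx": 0, "ty": -0.02, "tz": 0, "rx": 0, "ry": 0, "rz": 0, "gripper": 0},
    {"tx": 0, "ty": -0.02, "tz": 0, "rx": 0, "ry": 0, "rz": 0, "gripper": 0},
    {"tx": 0, "ty": -0.01, "tz": 0, "rx": 0, "ry": 0, "rz": 0, "gripper": 0},
    {"tx": 0, "ty": 0, "tz": 0, "rx": 0, "ry": 0, "rz": 0, "gripper": 0},
    {"tx": 0, "ty": 0, "tz": 0, "rx": 0, "ry": 0, "rz": 0, "gripper": 0},
    {"tx": 0, "ty": 0, "tz": 0, "rx": 0, "ry": 0, "rz": 0, "gripper": 0},
    {"tx": 0, "ty": 0, "tz": 0, "rx": 0, "ry": 0, "rz": 0, "gripper": 0},
  ],
)

```text
time_s: 30.7
position: [0.4359, 0.3023, 0.2827]
eef_rot: [2.358, 2.076, -0.001]
wrist_force: [0.3, 0.2, 0.7]
width: 0.043
```

```bash
python3 look2.py 28; python3 - <<'E'
from h import *
I,K,W=cam("side"); cv2.imwrite("pics/s28f.png",I)
cv2.imwrite("pics/s28.png",cv2.resize(I[135:215,250:310],None,fx=7.5,fy=7.5,interpolation=cv2.INTER_CUBIC))
I,K,W=cam("top"); cv2.imwrite("pics/t28.png",I)
E
```

```text
t 30.7 pos [0.4359 0.3023 0.2827] F [0.3331 0.1835 0.7375] T [-0.0361  0.0075  0.0119] railz R,L 0.29620738761627036 0.29605809001696826
```

View pics/s28.png

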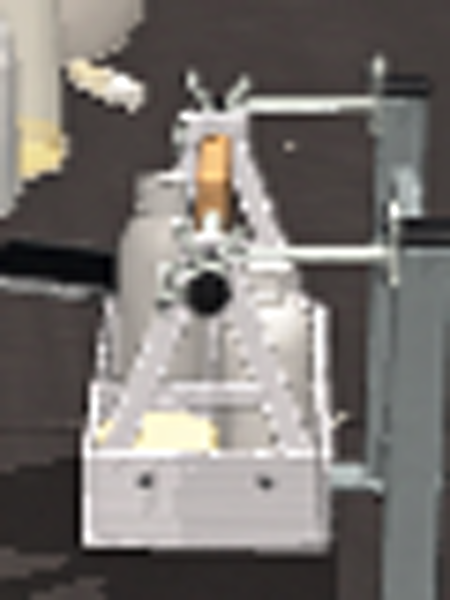

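View pics/w28.png

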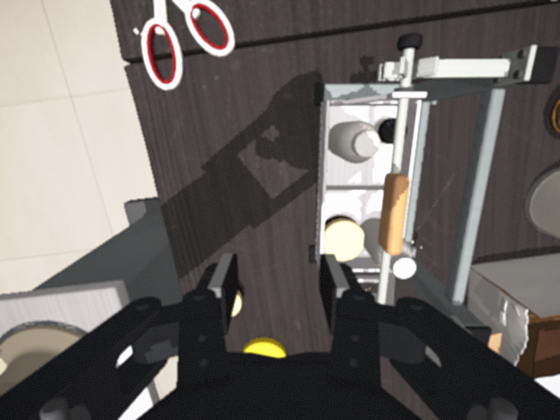

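View pics/t28.png

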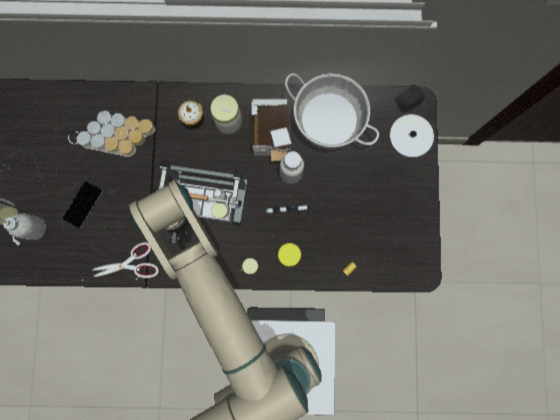

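```bash
python3 - <<'E'
from rig import r
print(r.job_done())
E
```

```text
the job is handed in; nothing more can be done
None
```

The caddy is hanging level on the stand with both rail ends caught in the hooks. I handed the job in at about 31 s of the 72 s allowed.

- **Pick and carry:** I gripped the caddy by its wooden grip, carried it level and lined the rail up over both hook mouths.
- **Pressing home:** I pressed in steps of 1.5 to 4 mm. The right hook snapped first, then the left. Each snap showed as a clear drop in force, and the most I pressed was about 19 N in total. By the measured pose, neither arm was bent beyond about 12 mm; 16 mm is the limit.
- **Tug test:** I pulled up with about 4.9 N on each hook. The rail rose to about 4 mm above the unloaded seat height, and the pictures showed both arms above level. The wrist view showed the left leaf nose still over the rail. The right hook's leaf was hidden, so there I relied on its arm rising.
- **Release:** I lowered the caddy, opened the gripper and backed away. The last pictures show the caddy hanging level in both hooks. The bottle, pen, lid, pot and cap look unmoved.

**Checks that disagreed:**
- The wrist camera placed the seats 4 to 6 mm nearer the robot than the side camera did. I went with the side camera, because its view of the rail matched the arm's own position, and the fit over the hooks confirmed it.
- The automatic slope reading of the hook arms from the side pictures was noisy, so I judged the tug by force, rail height and eye.
- Sideways forces of 4 to 8 N came up during the tug and lowering. I only partly relieved them, and about 6 N remained until the gripper opened.

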